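# Fill the sloped stamp tray and stack the emptied one

## Task

Top up the blue tray on the sloped stand with the two doming stamps from the loose yellow tray: lower each one gently, square to the slope, into a free pocket, and let go only once its foot sits flat on the red pad in it. Then lift the emptied yellow tray onto the pile of empties and set it gently, nested fully home, before you release it. Leave the stamps already in place, the pile and everything else on the bench where they are.

Things in the scene. Friction and masses are not known exactly. Their poses are not given: they have to be found in the camera images.
- stampC_mid (a point): Doming stamp: brass foot 40 mm across, 14 mm high (lower edge chamfered 3 mm), tapering over 3 mm to a steel stem 20 mm across; 54 mm tall, 0.17 to 0.34 kg, rigid. Point: its centre, on the axis 27 mm above its underside; z from foot to stem; the stem spans -10 to +27 mm. Starts upright in a pocket of the loose yellow tray.
- stampD_mid (a point): Doming stamp: brass foot 40 mm across, 14 mm high (lower edge chamfered 3 mm), tapering over 3 mm to a steel stem 20 mm across; 54 mm tall, 0.17 to 0.34 kg, rigid. Point: its centre, on the axis 27 mm above its underside; z from foot to stem; the stem spans -10 to +27 mm. Starts upright in another pocket of the yellow tray.
- stampA_mid (a point): Doming stamp: brass foot 40 mm across, 14 mm high (lower edge chamfered 3 mm), tapering over 3 mm to a steel stem 20 mm across; 54 mm tall, 0.17 to 0.34 kg, rigid. Point: its centre, on the axis 27 mm above its underside; z from foot to stem; the stem spans -10 to +27 mm. Already in the blue tray, leaning with it; stays.
- stampB_mid (a point): Doming stamp: brass foot 40 mm across, 14 mm high (lower edge chamfered 3 mm), tapering over 3 mm to a steel stem 20 mm across; 54 mm tall, 0.17 to 0.34 kg, rigid. Point: its centre, on the axis 27 mm above its underside; z from foot to stem; the stem spans -10 to +27 mm. Already in the blue tray, leaning with it; stays.
- stand: Dark steel sloped stand, fixed, base 85 x 215 x 8 mm, origin under its centre, x uphill, y level along the tray, z up. It carries the blue tray 36 mm up, leaning 0.5 rad (29 degrees). Stand and pads do not give when a stamp meets a pad: come down slowly (about 10 mm/s) and stop at the first few newtons; 55 N is too much.
- rtray: Blue tray fixed on the stand, 52 (x) by 200 (y) by 25 (z) mm; 4 pockets in a row, centres at y = -72.75, -24.25, 24.25, 72.75 mm, each 46 by 45 mm, floor 9 mm above the underside, outer walls 16 mm and dividers 10 mm above the floor. Origin: centre of underside. z square to the floors, leaning 0.5 rad to -x (downhill). Two pockets filled, two free (varies). Stamps A and B stand on the floor: centre at z = 36 mm.
- freeA: Marks one free pocket of the blue tray: a rigid red packing pad 32 mm across, on a thin black disc. Its thickness is not known (1.5 to 7 mm, each its own): a stamp lands that much above the floor; feel for it. Origin: on the pocket FLOOR under the pad, 2.5 mm downhill of the pocket's middle (a foot has 3 mm of play each side of the middle); z square to the floor, x uphill, y along the row.
- freeB: The same in the other free pocket of the blue tray; its red pad has a thickness of its own, 1.5 to 7 mm, not known.
- srctray_mid (a point): Loose yellow tray on the bench, 52 (x) by 200 (y) by 25 (z) mm, 0.15 to 0.31 kg, pockets as in the blue tray, two hold stamps. Its lowest 5 mm is a foot 42.5 by 190.5 mm that drops inside the 46 by 194 mm rim of a tray below (1.75 mm play); the shoulder then rests on that rim. Point: its centre, 12.5 mm above the underside, z up. Can be gripped across its 52 mm width.
- pile: Two empty yellow trays nested on a steel plate 75 by 215 by 4 mm, one loose piece, 0.8 kg. Origin: centre of the plate's underside; x across the trays, y along them. Top rim at 49 mm. A tray nested on it (either way round) has its underside at 44 mm, its centre at 56.5 mm; riding on the rim it is up to 5 mm too high.
- bench_block: Bystander: steel bench block 75 x 75 x 24 mm, origin at the centre of its underside.
- flux_jar: Bystander: amber jar 48 mm across, 65 mm tall, origin under its centre.
- quench_bowl: Bystander: white ceramic bowl 110 mm across, 45 mm tall, origin under its centre.
- brush: Bystander: small brush 160 mm long lying along its x axis.
- driver: Bystander: screwdriver 170 mm long lying along its x axis.
- wire_spool: Bystander: copper wire spool 52 mm across, 30 mm tall, origin under its centre.

How it is judged:
On the way, in this order (a step that is already met when the one before it is completed fails the run):
1. one of the two stamps from the yellow tray rests flat on the pad of a free pocket of the blue tray while the gripper still holds it ((((z of stampC_mid in the frame of rtray between 0.0335 and 0.045 m and x of stampC_mid in the frame of rtray between -0.006 and 0.006 m and y of stampC_mid in the frame of rtray between -0.082 and 0.082 m and angle between the z axis of stampC_mid and the z axis of rtray, either way round below 0.08 rad and angle between stampC_mid's own z axis and vertical below 0.9 rad and (contact force between stampC and freeA above 0.3 N or contact force between stampC and freeB above 0.3 N)) and contact force between the fingers and stampC above 0.3 N) or ((z of stampD_mid in the frame of rtray between 0.0335 and 0.045 m and x of stampD_mid in the frame of rtray between -0.006 and 0.006 m and y of stampD_mid in the frame of rtray between -0.082 and 0.082 m and angle between the z axis of stampD_mid and the z axis of rtray, either way round below 0.08 rad and angle between stampD_mid's own z axis and vertical below 0.9 rad and (contact force between stampD and freeA above 0.3 N or contact force between stampD and freeB above 0.3 N)) and contact force between the fingers and stampD above 0.3 N))), for 0.1 s.
2. both stamps from the yellow tray rest flat on the pads of the blue tray, the second still held by the gripper (z of stampC_mid in the frame of rtray between 0.0335 and 0.045 m and x of stampC_mid in the frame of rtray between -0.006 and 0.006 m and y of stampC_mid in the frame of rtray between -0.082 and 0.082 m and angle between the z axis of each of stampC_mid, stampD_mid and the z axis of rtray, either way round below 0.08 rad and angle between each of stampC_mid, stampD_mid's own z axis and vertical below 0.9 rad and (contact force between stampC and freeA above 0.3 N or contact force between stampC and freeB above 0.3 N) and z of stampD_mid in the frame of rtray between 0.0335 and 0.045 m and x of stampD_mid in the frame of rtray between -0.006 and 0.006 m and y of stampD_mid in the frame of rtray between -0.082 and 0.082 m and (contact force between stampD and freeA above 0.3 N or contact force between stampD and freeB above 0.3 N) and (contact force between the fingers and stampC above 0.3 N or contact force between the fingers and stampD above 0.3 N)), for 0.1 s.
3. the emptied tray is nested fully home on the pile while the gripper still holds it (z of srctray_mid in the frame of pile between 0.0535 and 0.0585 m and x of srctray_mid in the frame of pile between -0.004 and 0.004 m and y of srctray_mid in the frame of pile between -0.004 and 0.004 m and angle between the z axis of srctray_mid and the z axis of pile, either way round below 0.03 rad and angle between the y axis of srctray_mid and the y axis of pile, either way round below 0.06 rad and angle between srctray_mid's own z axis and vertical below 0.2 rad and contact force between the fingers and srctray above 0.3 N), for 0.1 s.
At the end, for the whole second after the job is handed in: Four stamps stem up in the blue tray, C and D on the red pads, 6 mm of its middle line, 0.08 rad of square; yellow tray nested on the pile: centre within 4 mm sideways, 53.5 to 58.5 mm above its underside, lined up within 0.06 rad, level within 0.03 rad; all at rest (z of stampA_mid in the frame of rtray between 0.0335 and 0.0385 m and x of stampA_mid in the frame of rtray between -0.006 and 0.006 m and y of stampA_mid in the frame of rtray between -0.082 and 0.082 m and angle between the z axis of each of stampA_mid, stampB_mid, stampC_mid, stampD_mid and the z axis of rtray, either way round below 0.08 rad and angle between each of stampA_mid, stampB_mid, stampC_mid, stampD_mid's own z axis and vertical below 0.9 rad and z of stampB_mid in the frame of rtray between 0.0335 and 0.0385 m and x of stampB_mid in the frame of rtray between -0.006 and 0.006 m and y of stampB_mid in the frame of rtray between -0.082 and 0.082 m and z of stampC_mid in the frame of rtray between 0.0335 and 0.045 m and x of stampC_mid in the frame of rtray between -0.006 and 0.006 m and y of stampC_mid in the frame of rtray between -0.082 and 0.082 m and (contact force between stampC and freeA above 0.3 N or contact force between stampC and freeB above 0.3 N) and z of stampD_mid in the frame of rtray between 0.0335 and 0.045 m and x of stampD_mid in the frame of rtray between -0.006 and 0.006 m and y of stampD_mid in the frame of rtray between -0.082 and 0.082 m and (contact force between stampD and freeA above 0.3 N or contact force between stampD and freeB above 0.3 N) and z of srctray_mid in the frame of pile between 0.0535 and 0.0585 m and x of srctray_mid in the frame of pile between -0.004 and 0.004 m and y of srctray_mid in the frame of pile between -0.004 and 0.004 m and angle between the z axis of srctray_mid and the z axis of pile, either way round below 0.03 rad and angle between the y axis of srctray_mid and the y axis of pile, either way round below 0.06 rad and angle between srctray_mid's own z axis and vertical below 0.2 rad and linear speed of each of stampA, stampB, stampC, stampD, srctray, pile below 0.02 m/s); the robot touches nothing.
It fails at once if a stamp was forced into the sloped blue tray with more than 55 N, knocked or pressed (contact force between any of stampC, stampD and stand above 55 N or contact force between any of stampC, stampD and freeA above 55 N or contact force between any of stampC, stampD and freeB above 55 N).
It fails at once if the emptied tray was pressed on the pile with more than 80 N, knocked or pressed (contact force between srctray and pile above 80 N).
It fails at once if the pile of empty trays was moved more than 30 mm (distance of pile from where it was at the start of the episode above 0.03 m).
It fails at once if a stamp already in the blue tray was moved more than 15 mm (distance of any of stampA_mid, stampB_mid from where it was at the start of the episode above 0.015 m).
It fails at once if a bystander on the bench was moved more than 40 mm (distance of any of bench_block, flux_jar, quench_bowl, brush, driver, wire_spool from where it was at the start of the episode above 0.04 m).
It also fails if it takes over 66 s, if anything falls off the work surface, if the arm or the gripper's body presses on something with over 40 N, if the wrist force passes 120 N, or if a joint passes its speed limit or range.

## Robot

A 6-joint arm with a two-finger parallel gripper is mounted at the origin on the work surface. World frame = base frame: x ahead of the robot, y to its left, z up, the work surface at z = 0. Lengths are in m, angles in rad, forces in N, time in s.
With the tool pointing down it reaches from about 0.425 to 1.125 m from the base axis. Payload 14.9 kg.
Tool frame: the origin (TCP) lies on the centre line of the jaws, within the pads' length; the fingertips stand 8 mm ahead of it and the grasp point (between the pads) lies 11 mm behind it; z points along the fingers, y is the line along which they close (so a half turn about z gives the same grasp; the last joint's range is limited). The gripper opens to 91 mm and grips with 3 to 60 N. Pads are 32 mm wide; open, the fingers measure 118 mm over their backs; the gripper's body (76 mm by 178 mm) begins 60 mm behind the grasp point.
Start: joints at [1.158, 0.379, 1.734, -0, 1.028, -0.033], TCP at [0.26, 0.65, 0.222] pointing down, gripper open.
Joint ranges: [-2.77, 2.77], [-0.74, 2.19], [0, 2.66], [-1.06, 4.2], [0.31, 2.87], [-3.08, 3.08]. Speed limits (rad/s): [1.89, 1.89, 2.39, 3.14, 3.14, 3.14].

## Interface

Orientations are given as a unit quaternion [x, y, z, w].
In Python, from rig import r gives the robot as it stands.
- The arm moves only by the tool arm_command, never from a script. Its argument "commands" is a list of rows, each a list of 3 entries, a list of its own where there are three numbers: the closure, from 0 (fully open) to 1 (shut), then the shift along the tool's x, y, z as a fraction of full scale, then the turn, a rotation vector about the tool's x, y, z as a fraction of full scale. A call has 1 to 8 rows; each row is the pose to reach, as a shift and turn from the pose commanded when the call began, along the tool's axes at that moment; what a row does not reach only later rows make up. Full scale, the value 1, is 0.5 m for a shift and 60 degrees for a turn. A row lasts 1/8 s, in which the tool goes at most 62.5 mm and 10.7 degrees, less where a joint would pass 70% of its speed; a pose out of reach is approached as far as the arm can. A call with a number of a shift or a turn outside -1 to 1 is refused whole. A call with a gripper value outside its range is refused whole. The fingers move at their own pace and stop on an object; "grip_force" is the grip in N (left out, the last holds). Time passes only in rows, so rows that repeat a pose let the fingers close. It gives the time, the measured TCP pose, the force, the opening and the grip force at its end, in the units of the state.
- r.get_state(): the state, without advancing time (a new reading comes with each control period).
- r.read_camera(name): name is "scene" or "top" or "wrist"; returns a dict with "color" (384x512x3 uint8, blue, green, red), "z_map" (384x512 float32, m along the optical axis (not along the pixel's ray), 0 where there is no reading), "fov_y" (degrees; the focal length in pixels is half the picture's height over the tangent of half this angle, whatever the lens; pixels are square), "cx", "cy" (the principal point, pixels), "dist" ([k1, k2, p1, p2, k3] as OpenCV has them; the pictures are not rectified), "R" (3x3) and "t" (3): a world point X has camera coordinates R X + t. Camera axes: x right, y down, z forward; pixel columns grow to the right and rows downward; lengths in m; the calibration is good to about 2 mm. A picture is of the moment at which its call begins.
- r.sign_off(): hands the job in; it is judged then, once.
The state is a dict: "time_s": time; "joint_pos": joint angles; "joint_velocities": joint speeds; "joint_efforts": joint torques, N m; "ee_pos": TCP position; "tcp_rot": TCP orientation; "contact_force": force on the tool from outside, world axes, zero at the start; "ft_torque": the same for the moment, N m; "opening": finger opening in m; "gripper_force": force on a finger pad.
Only numpy, scipy, OpenCV 4.12 (cv2) and the standard library are available. Lean on these libraries where they do the work, as an engineer would, in place of code of your own. Each camera call takes 0.05 s, during which the arm holds its last target. There are 200 camera calls.

## Working session

There is one attempt and no reset: what is moved stays moved. The work goes in short steps, Python scripts to look and compute and a tool call to move; the robot and the scene stay as the last step left them, time stands still between calls to the robot, and variables do not carry over. Pictures are saved under pics/ and viewed, at most 10 in all, crops included, and the job is handed in when it is done.

Besides the shell and the picture viewer there is one more tool, called after "Request:" as name([rows], argument=value, ...), one row to a line, values as JSON. arm_command: Moves the arm, as the interface text tells. Shift numbers are shares of 0.5 m and turn numbers shares of 60 degrees, none past 1 either way. Its arguments: {"type":"object","properties":{"commands":{"type":"array"},"grip_force":{"type":"number"}},"required":["commands"]}

```bash
mkdir -p pics; ls
cat > h.py <<'E'
import numpy as np, cv2
from rig import r
from scipy.spatial.transform import Rotation as Ro
def cam(n):
    c=r.read_camera(n); c['R']=np.array(c['R']);c['t']=np.array(c['t']);c['dist']=np.array(c['dist'],float)
    f=c['color'].shape[0]/2/np.tan(np.radians(c['fov_y'])/2)
    c['K']=np.array([[f,0,c['cx']],[0,f,c['cy']],[0,0,1]]);return c
def rays(c,uv): return cv2.undistortPoints(np.array(uv,float).reshape(-1,1,2),c['K'],c['dist'],None,None).reshape(-1,2) if 0 else cv2.undistortPoints(np.array(uv,float).reshape(-1,1,2),c['K'],c['dist']).reshape(-1,2)
def atz(c,uv,z):
    n=rays(c,uv);d=np.c_[n,np.ones(len(n))]@c['R'];o=-c['R'].T@c['t']
    return o+d*((z-o[2])/d[:,2])[:,None]
def cloud(c):
    h,w=c['z_map'].shape;u,v=np.meshgrid(np.arange(w),np.arange(h))
    n=rays(c,np.c_[u.ravel(),v.ravel()]);z=c['z_map'].ravel()[:,None]
    return ((np.c_[n,np.ones(len(n))]*z-c['t'])@c['R']).reshape(h,w,3)
def proj(c,X): return cv2.projectPoints(np.array(X,float).reshape(-1,1,3),cv2.Rodrigues(c['R'])[0],c['t'],c['K'],c['dist'])[0].reshape(-1,2)
E
python3 - <<'E'
from h import *
import pickle
for n in ('top','scene'):
    c=cam(n);pickle.dump(c,open(n+'.pkl','wb'));cv2.imwrite(f'pics/{n}0.png',cv2.resize(c['color'],(800,600),interpolation=cv2.INTER_CUBIC))
    print(n,c['fov_y'],-c['R'].T@c['t'],c['R'].round(3).tolist(),c['dist'])
print(r.get_state())
E
```

```text
pics
top 55.169135926054004 [0.34406848 0.04264548 0.94087175] [[0.147, -0.989, -0.003], [-0.963, -0.143, -0.228], [0.225, 0.036, -0.974]] [-0.00960665  0.          0.          0.          0.        ]
scene 52.80571002397102 [1.08912953 0.50866696 1.11025818] [[-0.648, 0.762, 0.015], [0.618, 0.537, -0.574], [-0.445, -0.362, -0.819]] [-0.07374268  0.          0.          0.          0.        ]
{'time_s': 0.1, 'joint_pos': array([ 1.15770009e+00,  3.79329709e-01,  1.73469648e+00, -1.04757469e-05,
        1.02848467e+00, -3.33157328e-02]), 'joint_velocities': array([ 0.0001733 ,  0.00166832, -0.00127549, -0.00042937, -0.00160975,
       -0.00022437]), 'joint_efforts': array([ 2.18876226e-04, -7.65035462e+01, -4.35301459e+01,  6.52305968e-02,
        3.97007132e-02, -1.13458640e-06]), 'ee_pos': array([0.25938822, 0.64981603, 0.22138514]), 'tcp_rot': array([ 1.88748446e-01,  9.82025363e-01, -4.48703368e-04, -9.72511649e-05]), 'contact_force': array([0.37929117, 0.12574716, 0.19898764]), 'ft_torque': array([-0.00125519, -0.05053264, -0.02366658]), 'gripper_force': 0.0, 'opening': 0.09142011629261998}
```

View pics/top0.png

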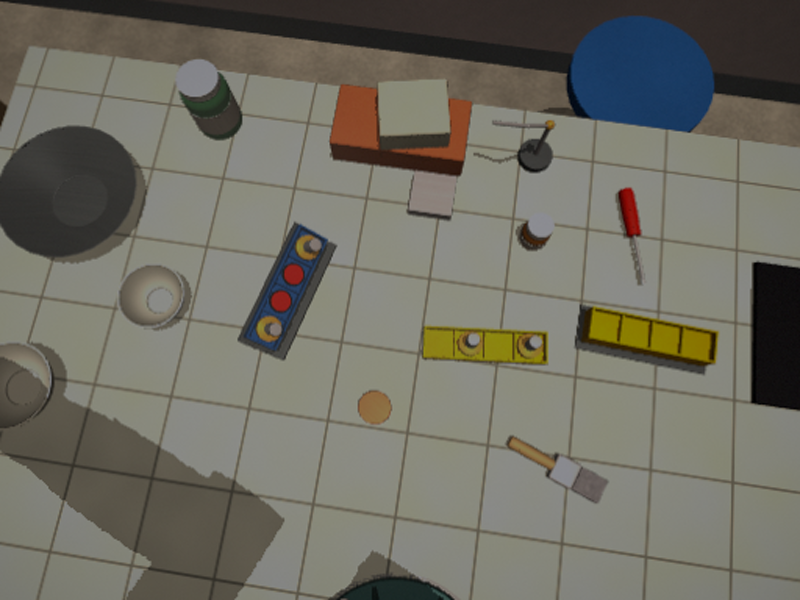

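View pics/scene0.png

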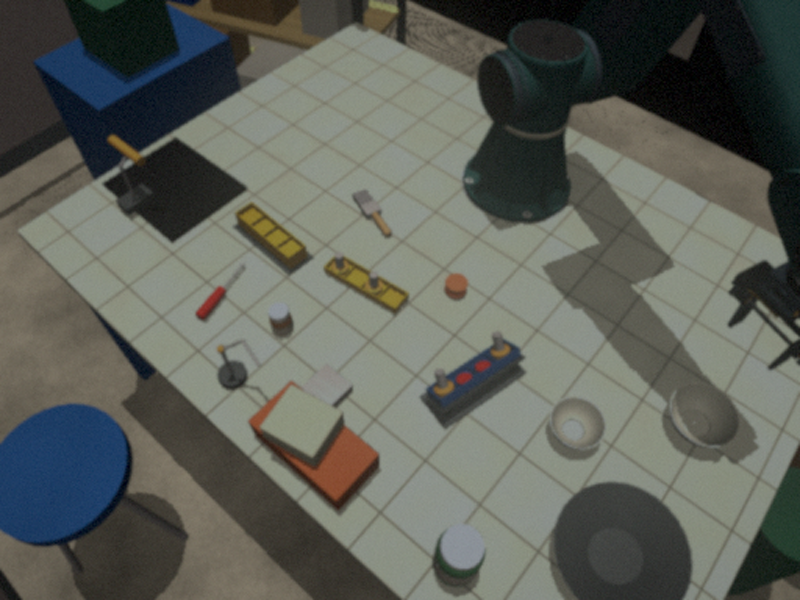

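The top view shows the yellow tray at about (423–547, 328–363), with stamps at (470,342) and (532,345). The pile is at (582–718, 308–368). The blue tray is at (240–335, 225–357), with red pads at (293,274) and (281,300) in its two middle pockets. Next I'll measure these with colour masks and depth.

Run:
```python
from h import *
import pickle
for n in ('top','scene'):
    c=pickle.load(open(n+'.pkl','rb'));P=cloud(c);hsv=cv2.cvtColor(c['color'],cv2.COLOR_BGR2HSV);H,S,V=[hsv[...,i].astype(int) for i in range(3)]
    print('==',n)
    ws=(P[...,0]>.3)&(P[...,0]<.9)&(P[...,1]>-.5)&(P[...,1]<.4)&(P[...,2]<.15)
    for nm,m in (('yel',(H>22)&(H<34)&(S>150)),('blue',(H>100)&(H<125)&(S>100)),('red',((H<6)|(H>174))&(S>150))):
        m=m&ws&(c['z_map']>0)
        k,l,st,ce=cv2.connectedComponentsWithStats(m.astype(np.uint8),connectivity=8)
        for i in range(1,k):
            if st[i,4]<25: continue
            Q=P[l==i];z=Q[:,2];print(nm,st[i].tolist(),ce[i].round(1),Q.mean(0).round(4),'z',np.percentile(z,[2,25,50,75,98]).round(3))
            if nm in('yel',):
                T=Q[z>np.percentile(z,98)-.008]
            else: T=Q
            mu=np.median(T,0);u,s,vt=np.linalg.svd(T-T.mean(0),full_matrices=False)
            print('   n',vt[2].round(3),'long',vt[0].round(3), 'rms',s[2]/len(T)**.5)
            if nm=='yel':
                b=cv2.minAreaRect(T[:,:2].astype(np.float32)*1000);print('   rect',b)
```

```text
== top
yel [190, 154, 4, 9, 27] [191.4 157.9] [0.6137 0.2482 0.062 ] z [0.058 0.061 0.062 0.063 0.066]
   n [ 0.229  0.168 -0.959] long [-0.952 -0.167 -0.256] rms 0.0011578057444425517
   rect ((613.078369140625, 247.96328735351562), (18.616952896118164, 7.7852959632873535), 11.537755966186523)
yel [376, 196, 84, 37, 1565] [416.5 214. ] [ 0.5594 -0.3291  0.0361] z [0.029 0.032 0.033 0.04  0.05 ]
   n [-0.015  0.001 -1.   ] long [-0.064 -0.998 -0.   ] rms 0.0023663346310802743
   rect ((557.4766845703125, -327.696044921875), (199.72482299804688, 53.39099884033203), 86.49177551269531)
yel [164, 205, 5, 9, 34] [166.3 209. ] [0.4762 0.2842 0.0623] z [0.059 0.061 0.062 0.063 0.066]
   n [-0.12 -0.08  0.99] long [-0.983 -0.128 -0.129] rms 0.0014913738461317673
   rect ((476.4444885253906, 284.3616943359375), (10.360546112060547, 18.836599349975586), 87.2972412109375)
yel [271, 209, 79, 24, 1202] [306.2 221. ] [ 0.5055 -0.0611  0.0138] z [0.006 0.008 0.01  0.022 0.027]
   n [-0.005 -0.001 -1.   ] long [-0.074  0.997 -0.001] rms 0.002109913964315114
   rect ((506.58697509765625, -69.25104522
[... 1802 characters left out ...]
992] long [ 0.067 -0.99  -0.121] rms 0.0016789970308890107
   rect ((508.818115234375, 4.39702033996582), (32.54410171508789, 50.82283020019531), 5.574610233306885)
red [126, 184, 17, 19, 109] [134.5 193.3] [ 0.7757 -0.2852  0.0236] z [0.018 0.021 0.024 0.026 0.029]
   n [-0.069  0.306  0.95 ] long [ 0.97   0.242 -0.007] rms 0.0028243922050567695
red [305, 232, 8, 5, 28] [308.3 233.7] [0.524  0.2635 0.045 ] z [0.04  0.043 0.045 0.047 0.052]
   n [-0.135 -0.524  0.841] long [ 0.957 -0.29  -0.027] rms 0.001306907347617499
red [293, 239, 8, 6, 31] [296.1 241.5] [0.5712 0.251  0.0456] z [0.039 0.044 0.045 0.048 0.052]
   n [-0.148 -0.553  0.82 ] long [0.98  0.032 0.198] rms 0.0014365833092543833
```

```bash
cat >> h.py <<'E'
def Rdown(head): # tool y heading (rad), z down
    y=np.array([np.cos(head),np.sin(head),0]);z=np.array([0,0,-1.]);return np.c_[np.cross(y,z),y,z]
def goal(p,R):
    s=r.get_state();R0=Ro.from_quat(s['tcp_rot']).as_matrix()
    d=R0.T@(np.array(p)-s['ee_pos'])/.5; w=Ro.from_matrix(R0.T@R).as_rotvec()/(np.pi/3)
    print('shift',d.round(4).tolist(),'turn',w.round(4).tolist(),'| at',s['ee_pos'].round(4),'t',round(s['time_s'],2),'F',s['contact_force'].round(1),'open',round(s['opening'],4))
HEAD=np.radians(75.5)
E
python3 -c "
from h import *
goal([.53,.22,.33],Rdown(HEAD))"
```

```text
shift [-0.8213, -0.5979, -0.2167] turn [-0.0009, -0.0001, -0.121] | at [0.2594 0.6498 0.2214] t 0.1 F [0.4 0.1 0.2] open 0.0914
```

Request:
arm_command([
  [0, [-0.82, -0.6, -0.22], [0, 0, -0.12]],
  [0, [-0.82, -0.6, -0.22], [0, 0, -0.12]],
  [0, [-0.82, -0.6, -0.22], [0, 0, -0.12]],
  [0, [-0.82, -0.6, -0.22], [0, 0, -0.12]],
  [0, [-0.82, -0.6, -0.22], [0, 0, -0.12]],
  [0, [-0.82, -0.6, -0.22], [0, 0, -0.12]],
  [0, [-0.82, -0.6, -0.22], [0, 0, -0.12]],
  [0, [-0.82, -0.6, -0.22], [0, 0, -0.12]],
])

```text
time_s: 1.1
ee_pos: [0.5194, 0.234, 0.3281]
tcp_rot: [0.127, 0.992, -0.0, -0.0]
contact_force: [1.3, 1.0, 0.1]
opening: 0.0911
gripper_force: 0.0
```

Request:
arm_command([
  [0, [0, 0, 0], [0, 0, 0]],
  [0, [0, 0, 0], [0, 0, 0]],
])

```text
time_s: 1.35
ee_pos: [0.5185, 0.2359, 0.3273]
tcp_rot: [0.127, 0.992, -0.0, -0.0]
contact_force: [-0.8, 0.8, 0.2]
opening: 0.0911
gripper_force: 0.0
```

Run:
```python
from h import *
import pickle
c=cam('wrist');pickle.dump(c,open('w1.pkl','wb'));cv2.imwrite('pics/w1.png',cv2.resize(c['color'],(800,600),interpolation=cv2.INTER_CUBIC))
print(-c['R'].T@c['t'],c['R'].round(3).tolist(),c['fov_y'],c['dist'])
goal([.53,.22,.33],Rdown(HEAD))
print(proj(c,[[.548,.259,.045]]),r.get_state()['joint_pos'].round(2))
```

```text
[0.43784123 0.25816586 0.49021628] [[0.251, 0.968, -0.001], [0.927, -0.24, 0.29], [0.28, -0.073, -0.957]] 64.13886208592375 [-0.06048191  0.          0.          0.          0.        ]
shift [-0.0312, -0.0259, -0.0057] turn [-0.0004, -0.0008, -0.0006] | at [0.5182 0.2364 0.3272] t 1.4 F [ 0.6 -1.1  0.3] open 0.091
[[271.54352882 171.92635546]] [ 0.39  0.06  1.92  0.    1.16 -0.93]
```

View wrist.

View pics/w1.png

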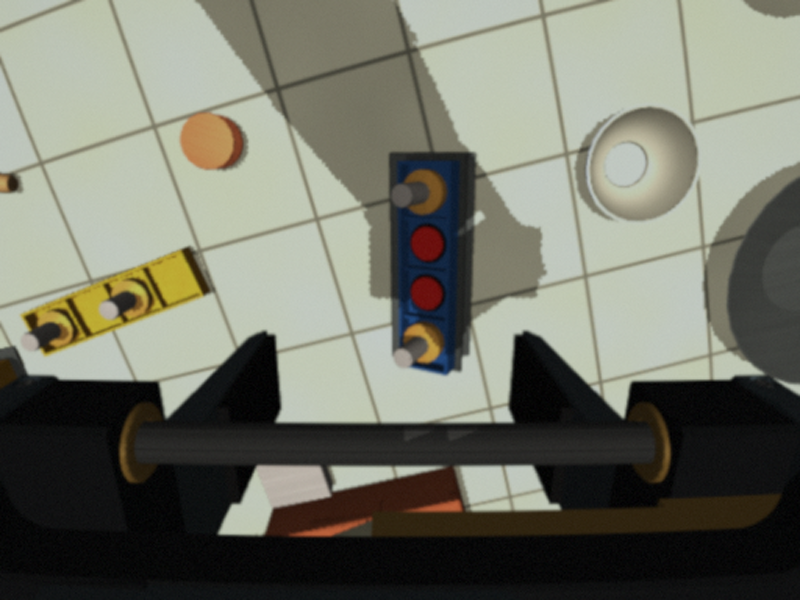

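```bash
cat > m.py <<'E'
from h import *
import pickle,sys
def masks(c,P,n):
    H,S,V=[x.astype(int) for x in cv2.split(cv2.cvtColor(c['color'],cv2.COLOR_BGR2HSV))]
    return {'yel':(H>22)&(H<34)&(S>150),'blue':(H>100)&(H<125)&(S>100),'red':((H<6)|(H>174))&(S>150)}[n]&(c['z_map']>0)
def comps(c,n,mn=60):
    P=cloud(c);k,l,st,ce=cv2.connectedComponentsWithStats(masks(c,P,n).astype(np.uint8),connectivity=8)
    return [(st[i],ce[i],P[l==i]) for i in range(1,k) if st[i,4]>=mn]
E
python3 - <<'E'
from m import *
c=pickle.load(open('w1.pkl','rb'))
for n in('red','blue'):
    for st,ce,Q in comps(c,n):
        u,s,vt=np.linalg.svd(Q-Q.mean(0),full_matrices=False)
        print(n,st,ce.round(1),Q.mean(0).round(4),np.median(Q,0).round(4),'n',vt[2].round(3),s[2]/len(Q)**.5)
        # on-plane centre by ray at median height
        print('   ray',atz(c,[ce],np.median(Q[:,2])))
E
```

```text
red [263 144  21  23 385] [273.1 155.3] [0.5239 0.2671 0.0464] [0.5239 0.2673 0.0466] n [-0.156 -0.449  0.88 ] 0.0010935904535496195
   ray [[0.52384412 0.26711933 0.04656765]]
red [263 177  21  22 354] [273. 187.] [0.5708 0.2556 0.047 ] [0.5707 0.2557 0.0471] n [-0.159 -0.434  0.887] 0.001309834302989206
   ray [[0.57075991 0.25569684 0.04709371]]
blue [ 254  102   40  138 2713] [275.6 166.8] [0.542  0.2659 0.0517] [0.5435 0.2658 0.0505] n [ 0.124  0.492 -0.862] 0.006911465591439017
   ray [[0.54065289 0.26660532 0.05052728]]
```

The wrist view shows the blue tray with pads at (428,243) and (427,293) in the two middle pockets, and stamps in the end pockets. The yellow tray with stamps C and D is at lower left. Next I'll hover over the yellow tray.

Request:
arm_command([
  [0, [0.09, -0.6, 0.15], [0, 0, 0]],
  [0, [0.09, -0.6, 0.15], [0, 0, 0]],
  [0, [0.09, -0.6, 0.15], [0, 0, 0]],
  [0, [0.09, -0.6, 0.15], [0, 0, 0]],
  [0, [0.09, -0.6, 0.15], [0, 0, 0]],
  [0, [0.09, -0.6, 0.15], [0, 0, 0]],
  [0, [0.09, -0.6, 0.15], [0, 0, 0]],
  [0, [0.09, -0.6, 0.15], [0, 0, 0]],
])

```text
time_s: 2.4
ee_pos: [0.4004, -0.0418, 0.253]
tcp_rot: [0.126, 0.992, 0.0, 0.0]
contact_force: [0.5, -0.1, -0.8]
opening: 0.0909
gripper_force: 0.0
```

Run:
```python
from m import *
print(r.get_state()['joint_velocities'].round(3))
c=cam('wrist');pickle.dump(c,open('w2.pkl','wb'));cv2.imwrite('pics/w2.png',cv2.resize(c['color'],(800,600),interpolation=cv2.INTER_CUBIC))
goal([.505,-.05,.22],Rdown(HEAD))
P=cloud(c);z=P[...,2]
for st,ce,Q in comps(c,'yel',200):
    T=Q[Q[:,2]>.021];print(st,cv2.minAreaRect(T[:,:2].astype(np.float32)*1000),len(T),np.percentile(Q[:,2],[5,50,95]))
# stem tops
m=((z>.055)&(z<.075)&(P[...,0]>.4)&(P[...,0]<.62)&(abs(P[...,1]+.08)<.12)).astype(np.uint8)
k,l,st,ce=cv2.connectedComponentsWithStats(m)
for i in range(1,k):
    if st[i,4]>40: Q=P[l==i];print('top',st[i],np.median(Q,0).round(4),cv2.minEnclosingCircle(Q[:,:2].astype(np.float32)*1000))
```

```text
[ 0.001  0.002 -0.001  0.     0.001 -0.005]
shift [-0.2066, 0.0364, 0.066] turn [0.0001, 0.0003, 0.0014] | at [ 0.4004 -0.0419  0.2529] t 2.45 F [ 0.1  0.2 -0.6] open 0.0911
[ 272  212   53   38 1019] ((502.22332763671875, -3.2919464111328125), (47.55257034301758, 68.41848754882812), 5.263781547546387) 119 [0.00779732 0.00922    0.0248005 ]
[ 181  220   95   52 1709] ((473.5339660644531, -77.47309875488281), (104.92893981933594, 204.9235382080078), 45.509056091308594) 558 [0.00804512 0.01039872 0.0256271 ]
top [262 240  16  16 200] [ 0.5036 -0.0442  0.0625] ((505.01751708984375, -44.47104263305664), 9.966764450073242)
top [194 263  16   8  96] [ 0.5098 -0.1375  0.0618] ((515.3949584960938, -139.97239685058594), 9.911200523376465)
```

View pics/w2.png

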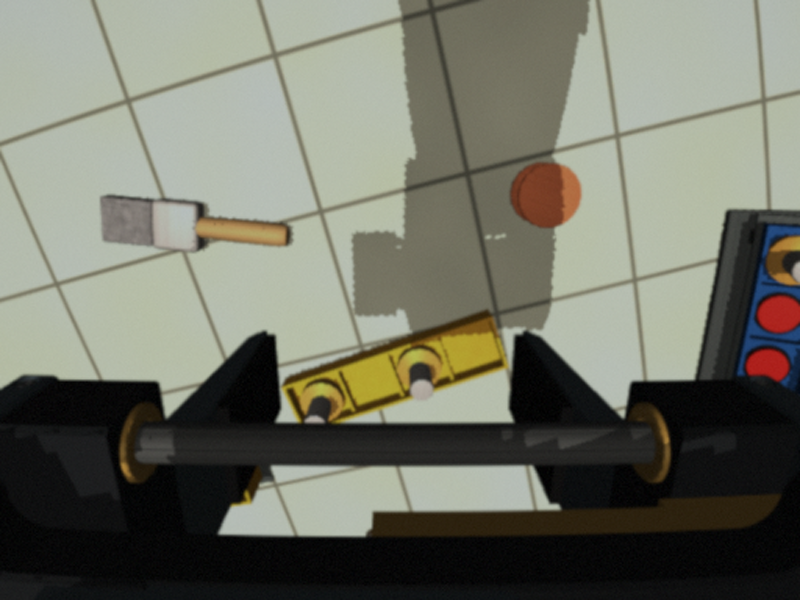

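The wrist view shows stamp C's stem top at (421,388) and stamp D's at (318,410), partly hidden. The stem-top fit puts C at (0.505, -0.0445), which agrees with the top camera. Now moving over C.

```bash
python3 -c "
from h import *
goal([.505,-.0445,.12],Rdown(HEAD))
goal([.505,-.0445,.036],Rdown(HEAD))"
```

```text
shift [-0.2038, 0.0471, 0.266] turn [0.0001, 0.0003, 0.0014] | at [ 0.4004 -0.0419  0.2529] t 2.45 F [ 0.1  0.2 -0.6] open 0.0911
shift [-0.2037, 0.0471, 0.434] turn [0.0001, 0.0003, 0.0014] | at [ 0.4004 -0.0419  0.2529] t 2.45 F [ 0.1  0.2 -0.6] open 0.0911
```

Request:
arm_command([
  [0, [-0.204, 0.047, 0.266], [0, 0, 0]],
  [0, [-0.204, 0.047, 0.266], [0, 0, 0]],
  [0, [-0.204, 0.047, 0.266], [0, 0, 0]],
  [0, [-0.204, 0.047, 0.266], [0, 0, 0]],
  [0, [-0.204, 0.047, 0.34], [0, 0, 0]],
  [0, [-0.204, 0.047, 0.434], [0, 0, 0]],
  [0, [-0.204, 0.047, 0.434], [0, 0, 0]],
  [0, [-0.204, 0.047, 0.434], [0, 0, 0]],
], grip_force=20)

```text
time_s: 3.45
ee_pos: [0.5046, -0.0455, 0.0366]
tcp_rot: [0.126, 0.992, -0.0, 0.0]
contact_force: [-0.1, -0.1, -0.8]
opening: 0.0911
gripper_force: 0.0
```

Request:
arm_command([
  [1, [0, 0, 0], [0, 0, 0]],
  [1, [0, 0, 0], [0, 0, 0]],
  [1, [0, 0, 0], [0, 0, 0]],
  [1, [0, 0, 0], [0, 0, 0]],
  [1, [0, 0, 0], [0, 0, 0]],
], grip_force=20)

```text
time_s: 4.08
ee_pos: [0.5045, -0.0461, 0.0358]
tcp_rot: [0.127, 0.992, -0.0, 0.0]
contact_force: [-0.3, 0.3, 0.3]
opening: 0.0441
gripper_force: 0.0
```

Request:
arm_command([
  [1, [0, 0, 0], [0, 0, 0]],
  [1, [0, 0, 0], [0, 0, 0]],
  [1, [0, 0, 0], [0, 0, 0]],
  [1, [0, 0, 0], [0, 0, 0]],
  [1, [0, 0, -0.02], [0, 0, 0]],
  [1, [0, 0, -0.1], [0, 0, 0]],
  [1, [0, 0, -0.2], [0, 0, 0]],
  [1, [0, 0, -0.3], [0, 0, 0]],
])

```text
time_s: 5.08
ee_pos: [0.504, -0.046, 0.1877]
tcp_rot: [0.127, 0.992, 0.0, -0.0]
contact_force: [0.7, -0.2, -3.0]
opening: 0.0193
gripper_force: 20.0
```

Run:
```python
from m import *
s=r.get_state();print(s['opening'],s['gripper_force'])
# tray frame model from averaged pads
pB=np.array([.5244,.2652]);pA=np.array([.5714,.2532]);d=(pA-pB)/np.linalg.norm(pA-pB)
print('y-row heading',np.degrees(np.arctan2(*(-d)[::-1])), 'uphill', np.degrees(np.arctan2(*(-d)[::-1]))-90)
h=np.arctan2(-d[1],-d[0])-np.pi/2
xh=np.array([np.cos(h),np.sin(h),0]);n=np.array([-np.sin(.5)*xh[0],-np.sin(.5)*xh[1],np.cos(.5)])
xt=np.array([np.cos(.5)*xh[0],np.cos(.5)*xh[1],np.sin(.5)])
R=np.c_[np.cross(xt,-n),xt,-n];np.save('Rp.npy',R)
for nm,p in(('A',pA),('B',pB)):
    f=np.array([*p,.0465]) # pad top centre
    c=f+xt*.0015
    # TCP = stamp point: foot bottom at c; TCP is h above the foot bottom: grasp was TCP z .0358, floor .009 -> .0268
    print(nm,'hover40',(c+n*(.0268+.040)).round(4))
    goal(c+n*(.0268+.040),R)
```

```text
0.019322049523314892 19.99797821044922
y-row heading 165.67728002179646 uphill 75.67728002179646
A hover40 [0.5638 0.2234 0.1058]
shift [0.0196, 0.5516, 0.1636] turn [-0.4775, 0.0007, -0.004] | at [ 0.504  -0.046   0.1877] t 5.08 F [ 0.7 -0.2 -3. ] open 0.0193
B hover40 [0.5168 0.2354 0.1058]
shift [0.1166, 0.5512, 0.1637] turn [-0.4775, 0.0007, -0.004] | at [ 0.504  -0.046   0.1877] t 5.08 F [ 0.7 -0.2 -3. ] open 0.0193
```

Request:
arm_command([
  [1, [0, 0.1, 0], [0, 0, 0]],
  [1, [0.01, 0.25, 0], [-0.1, 0, 0]],
  [1, [0.02, 0.37, 0], [-0.2, 0, 0]],
  [1, [0.02, 0.48, 0.02], [-0.3, 0, 0]],
  [1, [0.02, 0.55, 0.08], [-0.4, 0, 0]],
  [1, [0.02, 0.552, 0.163], [-0.477, 0, -0.004]],
  [1, [0.02, 0.552, 0.163], [-0.477, 0, -0.004]],
  [1, [0.02, 0.552, 0.163], [-0.477, 0, -0.004]],
])

```text
time_s: 6.08
ee_pos: [0.5648, 0.2235, 0.1058]
tcp_rot: [0.121, 0.962, 0.245, 0.031]
contact_force: [-0.6, -0.1, -2.4]
opening: 0.0195
gripper_force: 20.0
```

Run:
```python
from m import *
c=cam('wrist');pickle.dump(c,open('w3.pkl','wb'));cv2.imwrite('pics/w3.png',cv2.resize(c['color'],(800,600),interpolation=cv2.INTER_CUBIC))
s=r.get_state();Rm=Ro.from_quat(s['tcp_rot']).as_matrix();print(s['joint_velocities'].round(3))
goal([.5638,.2234,.1058],np.load('Rp.npy'))
for st,ce,Q in comps(c,'red',40):
    print(st,ce.round(1),Q.mean(0).round(4),'in tool',((Q.mean(0)-s['ee_pos'])@Rm*1000).round(1))
```

```text
[ 0.002 -0.007 -0.002  0.017 -0.006 -0.022]
shift [0.0028, -0.0015, 0.0004] turn [-0.0008, 0.0026, 0.0008] | at [0.5653 0.2236 0.1063] t 6.12 F [ 0.5 -0.1 -2.3] open 0.0196
[ 227  122   45   45 1559] [249.2 144.1] [0.524  0.266  0.0458] in tool [50.6 -1.9 67.7]
[229 185  43  26 731] [249.3 196.7] [0.5642 0.2557 0.0459] in tool [ 9.2 -1.9 67.7]
```

View pics/w3.png

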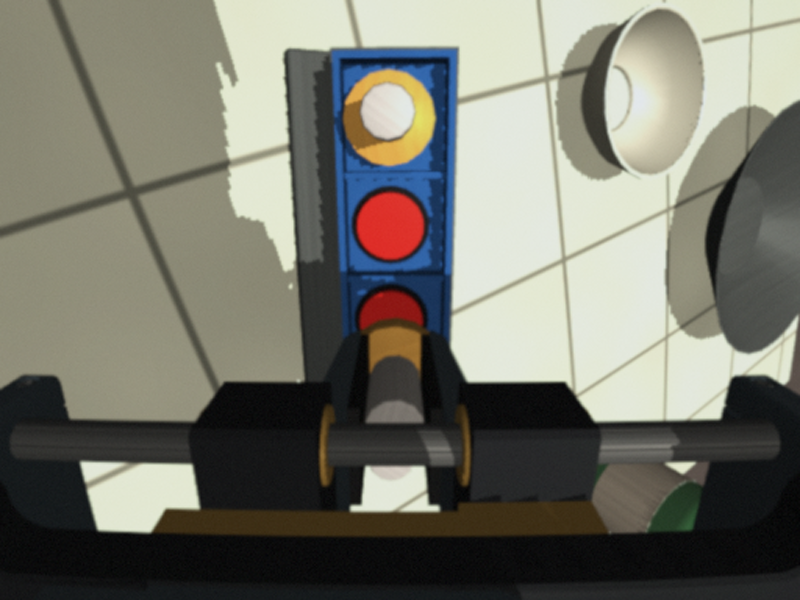

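The wrist view is square to the tray. Pad B is at (389,225), and pad A is partly hidden at (390,308), right beneath the held stamp's foot at (395,335). I'll check the stamp's offset in the grip.

```bash
cat >> m.py <<'E'
def toolcloud(c,s):
    Rm=Ro.from_quat(s['tcp_rot']).as_matrix();return (cloud(c)-s['ee_pos'])@Rm*1000
E
python3 - <<'E'
from m import *
c=pickle.load(open('w3.pkl','rb'));s=r.get_state();T=toolcloud(c,s);ok=c['z_map']>0
for z0,z1 in((14,17),(17,20),(20,23)):
    m=ok&(T[...,2]>z0)&(T[...,2]<z1)&(abs(T[...,1])<24)&(abs(T[...,0])<30)
    Q=T[m]
    if len(Q)<8: print(len(Q));continue
    A=np.c_[2*Q[:,:2],np.ones(len(Q))];sol=np.linalg.lstsq(A,(Q[:,:2]**2).sum(1),rcond=None)[0]
    print(z0,len(Q),'x',np.percentile(Q[:,0],[5,50,95]).round(1),'y',Q[:,1].min().round(1),Q[:,1].max().round(1),'circ',sol[:2].round(1),np.sqrt(sol[2]+sol[0]**2+sol[1]**2).round(1))
m=ok&(abs(T[...,1])<25)&(abs(T[...,0])<25)&(T[...,2]>-40)&(T[...,2]<40)
Q=T[m]; print(len(Q)); 
for a in range(-40,40,5):
    q=Q[(Q[:,2]>=a)&(Q[:,2]<a+5)]
    if len(q): print(a,len(q),q[:,0].min().round(1),q[:,0].max().round(1),np.median(q[:,1]).round(1))
E
```

```text
14 72 x [15.1 17.8 18.8] y -10.9 11.6 circ [2.2 0.7] 16.5
17 63 x [14.7 17.5 18.7] y -12.3 13.0 circ [-0.6  0.6] 19.3
20 65 x [14.  17.6 18.9] y -13.0 14.5 circ [-0.8  0.6] 19.5
4147
-40 272 -14.2 20.2 -9.0
-35 276 -14.7 20.3 -9.1
-30 708 -14.5 20.2 0.5
-25 442 0.7 20.2 0.5
-20 335 -1.2 20.4 1.0
-15 324 1.3 19.8 0.4
-10 276 -1.5 19.5 1.3
-5 265 1.6 19.5 0.4
0 200 -1.8 19.5 1.0
5 195 -1.7 19.3 1.0
10 652 1.7 19.3 1.0
15 102 14.0 19.0 0.4
20 99 13.1 19.1 -0.3
25 1 16.8 16.8 8.8
```

Request:
arm_command([
  [1, [0.0062, -0.002, 0], [0, 0, 0]],
  [1, [0.0062, -0.002, 0.016], [0, 0, 0]],
  [1, [0.0062, -0.002, 0.032], [0, 0, 0]],
  [1, [0.0062, -0.002, 0.046], [0, 0, 0]],
  [1, [0.0062, -0.002, 0.051], [0, 0, 0]],
  [1, [0.0062, -0.002, 0.056], [0, 0, 0]],
  [1, [0.0062, -0.002, 0.06], [0, 0, 0]],
  [1, [0.0062, -0.002, 0.064], [0, 0, 0]],
])

```text
time_s: 7.12
ee_pos: [0.5648, 0.2384, 0.0756]
tcp_rot: [0.121, 0.961, 0.245, 0.031]
contact_force: [-0.6, -0.0, -1.8]
opening: 0.0198
gripper_force: 20.0
```

```bash
cat > st.py <<'E'
from m import *
s=r.get_state();Rm=Ro.from_quat(s['tcp_rot']).as_matrix()
print('t',round(s['time_s'],2),'p',s['ee_pos'].round(4),'Ftool',(s['contact_force']@Rm).round(2),'M',s['ft_torque'].round(2),'open',round(s['opening'],4),'g',s['gripper_force'])
E
python3 st.py
```

```text
t 7.12 p [0.5648 0.2384 0.0756] Ftool [ 0.58 -1.02  1.52] M [-0.53  0.16 -0.03] open 0.0198 g 19.998849034309387
```

Request:
arm_command([
  [1, [0, 0, 0.0025], [0, 0, 0]],
  [1, [0, 0, 0.005], [0, 0, 0]],
  [1, [0, 0, 0.0075], [0, 0, 0]],
])

```text
time_s: 7.5
ee_pos: [0.5653, 0.2401, 0.0724]
tcp_rot: [0.121, 0.961, 0.245, 0.031]
contact_force: [-0.0, 0.6, -2.8]
opening: 0.0195
gripper_force: 20.0
```

```bash
python3 st.py
```

```text
t 7.5 p [0.5653 0.2401 0.0724] Ftool [ 0.17 -0.88  2.76] M [-0.5   0.15  0.01] open 0.0195 g 19.99884456396103
```

Request:
arm_command([
  [1, [0, 0, 0.0025], [0, 0, 0]],
  [1, [0, 0, 0.005], [0, 0, 0]],
])

```text
time_s: 7.75
ee_pos: [0.5655, 0.2413, 0.0701]
tcp_rot: [0.121, 0.961, 0.245, 0.031]
contact_force: [0.1, -0.0, -2.3]
opening: 0.0197
gripper_force: 20.0
```

```bash
python3 st.py
```

```text
t 7.75 p [0.5655 0.2413 0.0701] Ftool [-0.15 -1.13  2.04] M [-0.56  0.08  0.02] open 0.0197 g 19.999357759952545
```

Request:
arm_command([
  [1, [0, 0, 0.002], [0, 0, 0]],
  [1, [0, 0, 0.004], [0, 0, 0]],
])

```text
time_s: 8.0
ee_pos: [0.5663, 0.2417, 0.0694]
tcp_rot: [0.121, 0.961, 0.245, 0.032]
contact_force: [-9.6, -18.4, 21.9]
opening: 0.0198
gripper_force: 20.0
```

```bash
python3 st.py
```

```text
t 8.0 p [0.5663 0.2417 0.0694] Ftool [  4.66  -7.26 -28.93] M [-1.28  1.01  0.38] open 0.0198 g 20.02637207508087
```

Request:
arm_command([
  [1, [0, 0, -0.0012], [0, 0, 0]],
  [1, [0, 0, -0.0012], [0, 0, 0]],
])

```text
time_s: 8.25
ee_pos: [0.5662, 0.2417, 0.0694]
tcp_rot: [0.121, 0.961, 0.245, 0.032]
contact_force: [-3.1, -8.0, 8.7]
opening: 0.0193
gripper_force: 20.0
```

```bash
python3 st.py
```

```text
t 8.25 p [0.5662 0.2417 0.0694] Ftool [  0.97  -3.32 -11.73] M [-0.92  0.33  0.07] open 0.0193 g 20.005030632019043
```

Firm, flat contact at 12 N. Releasing and retreating.

Request:
arm_command([
  [0.5, [0, 0, -0.0012], [0, 0, 0]],
  [0.5, [0, 0, -0.0012], [0, 0, 0]],
  [0.5, [0, 0, -0.0012], [0, 0, 0]],
  [0.5, [0, 0, -0.0012], [0, 0, 0]],
  [0.5, [0, 0, -0.03], [0, 0, 0]],
  [0.5, [0, 0, -0.08], [0, 0, 0]],
  [0.5, [0, 0, -0.14], [0, 0, 0]],
  [0.5, [0, 0, -0.14], [0, 0, 0]],
])

```text
time_s: 9.25
ee_pos: [0.5584, 0.2087, 0.1328]
tcp_rot: [0.121, 0.961, 0.245, 0.033]
contact_force: [-0.3, 0.7, 0.5]
opening: 0.0455
gripper_force: 0.0
```

Run:
```python
from m import *
c=cam('wrist');pickle.dump(c,open('w4.pkl','wb'));cv2.imwrite('pics/w4.png',c['color'])
goal([.5134,-.1417,.2],Rdown(HEAD))
# top-cam stem top of D
c=pickle.load(open('top.pkl','rb'));P=cloud(c)
m=((P[...,2]>.055)&(P[...,2]<.075)&(abs(P[...,0]-.51)<.05)&(abs(P[...,1]+.09)<.1)).astype(np.uint8)
k,l,st,ce=cv2.connectedComponentsWithStats(m)
for i in range(1,k):
    Q=P[l==i]
    if len(Q)>15: print(len(Q),Q.mean(0).round(4))
```

```text
shift [-0.0884, -0.5502, -0.4563] turn [0.4776, 0.0022, 0.0027] | at [0.5579 0.209  0.1316] t 9.3 F [-0.   0.3 -0.6] open 0.0453
55 [ 0.5047 -0.0463  0.0619]
55 [ 0.5153 -0.1415  0.0617]
```

View pics/w4.png

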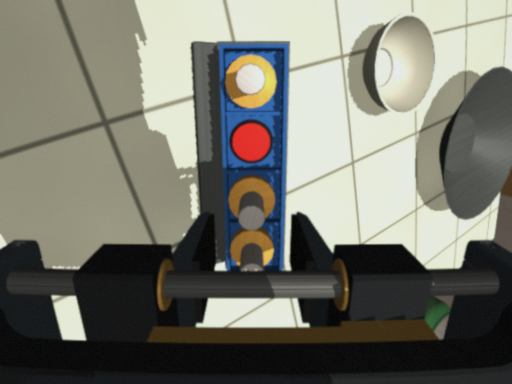

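Stamp C sits centred in its pocket at (251,200), and the remaining pad is at (251,142). Going for stamp D.

Request:
arm_command([
  [0.45, [0, -0.04, -0.1], [0.08, 0, 0]],
  [0.45, [-0.02, -0.13, -0.18], [0.2, 0, 0]],
  [0.45, [-0.04, -0.24, -0.26], [0.32, 0, 0]],
  [0.45, [-0.06, -0.35, -0.34], [0.42, 0, 0]],
  [0.45, [-0.08, -0.46, -0.4], [0.478, 0, 0]],
  [0.45, [-0.0915, -0.55, -0.456], [0.478, 0.002, 0.003]],
  [0.45, [-0.0915, -0.55, -0.456], [0.478, 0.002, 0.003]],
  [0.45, [-0.0915, -0.55, -0.456], [0.478, 0.002, 0.003]],
])

```text
time_s: 10.3
ee_pos: [0.5146, -0.1413, 0.1982]
tcp_rot: [0.126, 0.992, -0.0, -0.001]
contact_force: [-0.1, 0.1, -0.4]
opening: 0.0499
gripper_force: 0.0
```

Run:
```python
from m import *
goal([.515,-.1415,.09],Rdown(HEAD))
goal([.515,-.1415,.036],Rdown(HEAD))
```

```text
shift [-0.0015, 0.0, 0.2164] turn [-0.0006, -0.0026, -0.0002] | at [ 0.5146 -0.1413  0.1982] t 10.3 F [-0.1  0.1 -0.4] open 0.0499
shift [-0.0018, 0.0001, 0.3244] turn [-0.0006, -0.0026, -0.0002] | at [ 0.5146 -0.1413  0.1982] t 10.3 F [-0.1  0.1 -0.4] open 0.0499
```

Request:
arm_command([
  [0.45, [-0.0017, 0, 0.1], [0, -0.0026, 0]],
  [0.45, [-0.0017, 0, 0.2], [0, -0.0026, 0]],
  [0.45, [-0.0017, 0, 0.27], [0, -0.0026, 0]],
  [0.45, [-0.0017, 0, 0.324], [0, -0.0026, 0]],
  [0.45, [-0.0017, 0, 0.324], [0, -0.0026, 0]],
  [1, [-0.0017, 0, 0.324], [0, -0.0026, 0]],
  [1, [-0.0017, 0, 0.324], [0, -0.0026, 0]],
  [1, [-0.0017, 0, 0.324], [0, -0.0026, 0]],
], grip_force=15)

```text
time_s: 11.3
ee_pos: [0.5155, -0.1417, 0.0373]
tcp_rot: [0.126, 0.992, -0.001, 0.001]
contact_force: [-0.0, 0.3, 0.1]
opening: 0.0233
gripper_force: 0.0
```

Request:
arm_command([
  [1, [0, 0, 0], [0, 0, 0]],
  [1, [0, 0, 0], [0, 0, 0]],
  [1, [0, 0, 0], [0, 0, 0]],
  [1, [0, 0, -0.02], [0, 0, 0]],
  [1, [0, 0, -0.1], [0, 0, 0]],
  [1, [0, 0, -0.2], [0, 0, 0]],
  [1, [0, 0, -0.3], [0, 0, 0]],
  [1, [0, 0, -0.3], [0, 0, 0]],
])

```text
time_s: 12.3
ee_pos: [0.517, -0.1424, 0.1908]
tcp_rot: [0.126, 0.992, -0.001, 0.004]
contact_force: [0.8, 0.6, -3.5]
opening: 0.0195
gripper_force: 15.0
```

Run:
```python
from m import *
R=np.load('Rp.npy')
# C seated TCP, known: command TCP for B hover = C seated TCP + 48.5 along tool x, 40 up
p=np.array([.5662,.2417,.0694])+R@np.array([.0485,0,-.040])
print(p);goal(p,R);s=r.get_state();print(s['gripper_force'])
```

```text
[0.51446342 0.23511713 0.1045033 ]
shift [0.1949, 0.73, 0.17] turn [-0.479, 0.0075, -0.0008] | at [ 0.517  -0.1424  0.1908] t 12.3 F [ 0.8  0.6 -3.5] open 0.0195
14.993418753147125
```

Request:
arm_command([
  [1, [0.03, 0.12, 0], [0, 0, 0]],
  [1, [0.06, 0.25, 0], [-0.06, 0, 0]],
  [1, [0.1, 0.37, 0], [-0.16, 0, 0]],
  [1, [0.13, 0.49, 0], [-0.26, 0, 0]],
  [1, [0.16, 0.6, 0.01], [-0.36, 0, 0]],
  [1, [0.18, 0.68, 0.06], [-0.42, 0, 0]],
  [1, [0.195, 0.73, 0.13], [-0.479, 0.0075, 0]],
  [1, [0.195, 0.73, 0.17], [-0.479, 0.0075, 0]],
])

```text
time_s: 13.3
ee_pos: [0.5098, 0.2364, 0.0982]
tcp_rot: [0.122, 0.961, 0.246, 0.026]
contact_force: [1.2, -0.2, -2.1]
opening: 0.0199
gripper_force: 15.0
```

Request:
arm_command([
  [1, [0, 0, 0], [0, 0, 0]],
  [1, [0, 0, 0], [0, 0, 0]],
])

```text
time_s: 13.55
ee_pos: [0.5122, 0.2358, 0.1017]
tcp_rot: [0.122, 0.961, 0.246, 0.028]
contact_force: [0.5, 0.6, -2.6]
opening: 0.0195
gripper_force: 15.0
```

```bash
cat > chk.py <<'E'
from m import *
s=r.get_state();c=cam('wrist');pickle.dump(c,open('w5.pkl','wb'));cv2.imwrite('pics/w5.png',c['color'])
T=toolcloud(c,s);ok=c['z_map']>0
for st,ce,Q in comps(c,'red',40):
    Rm=Ro.from_quat(s['tcp_rot']).as_matrix();q=(Q-s['ee_pos'])@Rm*1000
    print('red',st,q.mean(0).round(1),'x',q[:,0].min().round(1),q[:,0].max().round(1),'y',q[:,1].min().round(1),q[:,1].max().round(1))
for z0,z1 in((14,17),(17,20),(20,23)):
    m=ok&(T[...,2]>z0)&(T[...,2]<z1)&(abs(T[...,1])<24)&(abs(T[...,0])<30);Q=T[m]
    A=np.c_[2*Q[:,:2],np.ones(len(Q))];sol=np.linalg.lstsq(A,(Q[:,:2]**2).sum(1),rcond=None)[0]
    print(z0,len(Q),'x95',np.percentile(Q[:,0],[5,50,95,100]).round(1),'circ',sol[:2].round(1))
E
python3 chk.py; python3 -c "
from h import *
goal([.51446342,.23511713,.1045033],np.load('Rp.npy'))"
```

```text
red [234 193  40  15 290] [ 7.5  2.1 65.2] x 0.1 12.1 y -13.5 17.6
14 205 x95 [12.8 16.7 18.9 19.7] circ [10.6  1.2]
17 68 x95 [14.3 17.8 19.2 19.7] circ [-0.3  1.2]
20 64 x95 [14.3 18.  19.3 19.5] circ [-0.1  1.1]
shift [-0.0041, 0.0019, -0.0044] turn [0.0007, -0.0043, -0.0036] | at [0.5125 0.2358 0.1021] t 13.6 F [ 0.4 -0.3 -2.9] open 0.0194
```

Request:
arm_command([
  [1, [-0.004, 0.002, -0.004], [0, -0.004, -0.0036]],
  [1, [-0.004, 0.002, -0.004], [0, -0.004, -0.0036]],
  [1, [-0.004, 0.002, -0.004], [0, -0.004, -0.0036]],
  [1, [-0.004, 0.002, -0.004], [0, -0.004, -0.0036]],
])

```text
time_s: 14.1
ee_pos: [0.514, 0.2354, 0.1037]
tcp_rot: [0.121, 0.961, 0.246, 0.03]
contact_force: [-0.4, -0.4, -2.0]
opening: 0.0194
gripper_force: 15.0
```

```bash
python3 chk.py; python3 -c "
from h import *
goal([.51446342,.23511713,.1045033],np.load('Rp.npy'))"
```

```text
red [231 190  42  18 423] [ 8.   0.4 66.5] x -0.8 14.0 y -16.0 16.9
14 198 x95 [12.3 16.8 19.1 19.5] circ [10.6  1.2]
17 63 x95 [14.8 17.9 19.4 19.5] circ [-0.3  1. ]
20 67 x95 [14.4 17.8 19.3 19.4] circ [-0.6  1. ]
shift [-0.001, 0.0005, -0.0017] turn [0.0005, -0.0012, -0.0] | at [0.514  0.2354 0.1036] t 14.15 F [ 0.1  0.3 -1.9] open 0.0196
```

View pics/w5.png

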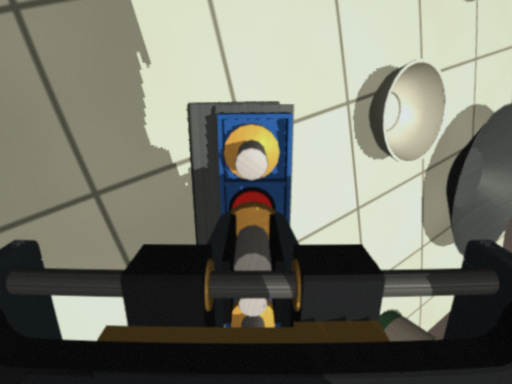

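Request:
arm_command([
  [1, [-0.0022, 0.001, 0.008], [0, -0.001, 0]],
  [1, [-0.0022, 0.001, 0.018], [0, -0.001, 0]],
  [1, [-0.0022, 0.001, 0.03], [0, -0.001, 0]],
  [1, [-0.0022, 0.001, 0.042], [0, -0.001, 0]],
  [1, [-0.0022, 0.001, 0.048], [0, -0.001, 0]],
  [1, [-0.0022, 0.001, 0.053], [0, -0.001, 0]],
  [1, [-0.0022, 0.001, 0.057], [0, -0.001, 0]],
  [1, [-0.0022, 0.001, 0.061], [0, -0.001, 0]],
])

```text
time_s: 15.15
ee_pos: [0.5189, 0.2498, 0.0771]
tcp_rot: [0.121, 0.961, 0.246, 0.031]
contact_force: [0.3, -0.8, -1.5]
opening: 0.0197
gripper_force: 15.0
```

```bash
python3 st.py
```

```text
t 15.15 p [0.5189 0.2498 0.0771] Ftool [-0.49 -1.37  1.  ] M [-0.5   0.12 -0.04] open 0.0197 g 14.999759942293167
```

Request:
arm_command([
  [1, [0, 0, 0.003], [0, 0, 0]],
  [1, [0, 0, 0.006], [0, 0, 0]],
  [1, [0, 0, 0.0085], [0, 0, 0]],
  [1, [0, 0, 0.011], [0, 0, 0]],
])

```text
time_s: 15.65
ee_pos: [0.5195, 0.2523, 0.0722]
tcp_rot: [0.121, 0.961, 0.246, 0.031]
contact_force: [0.6, -0.4, -2.7]
opening: 0.0195
gripper_force: 15.0
```

```bash
python3 st.py
```

```text
t 15.65 p [0.5195 0.2523 0.0722] Ftool [-0.7  -1.53  2.3 ] M [-0.5   0.16 -0.04] open 0.0195 g 14.999789446592331
```

Request:
arm_command([
  [1, [0, 0, 0.002], [0, 0, 0]],
  [1, [0, 0, 0.004], [0, 0, 0]],
])

```text
time_s: 15.9
ee_pos: [0.5199, 0.2531, 0.071]
tcp_rot: [0.121, 0.961, 0.246, 0.031]
contact_force: [-7.0, -13.6, 17.9]
opening: 0.0197
gripper_force: 15.0
```

```bash
python3 st.py
```

```text
t 15.9 p [0.5199 0.2531 0.071 ] Ftool [  3.41  -4.53 -22.88] M [-1.07  0.71  0.19] open 0.0197 g 15.01836821436882
```

Request:
arm_command([
  [1, [0, 0, -0.001], [0, 0, 0]],
  [1, [0, 0, -0.001], [0, 0, 0]],
])

```text
time_s: 16.15
ee_pos: [0.5197, 0.253, 0.071]
tcp_rot: [0.121, 0.961, 0.246, 0.031]
contact_force: [-1.0, -3.0, 1.9]
opening: 0.02
gripper_force: 15.0
```

```bash
python3 st.py
```

```text
t 16.15 p [0.5197 0.253  0.071 ] Ftool [ 0.27 -1.88 -3.17] M [-0.64  0.23 -0.01] open 0.02 g 15.00083103775978
```

Request:
arm_command([
  [0.5, [0, 0, 0], [0, 0, 0]],
  [0.5, [0, 0, 0], [0, 0, 0]],
  [0.5, [0, 0, 0], [0, 0, 0]],
  [0.5, [0, 0, 0], [0, 0, 0]],
  [0.5, [0, 0, -0.03], [0, 0, 0]],
  [0.5, [0, 0, -0.09], [0, 0, 0]],
  [0.3, [0, 0, -0.18], [0, 0, 0]],
  [0, [0, 0, -0.26], [0, 0, 0]],
])

```text
time_s: 17.15
ee_pos: [0.5038, 0.1915, 0.1869]
tcp_rot: [0.121, 0.961, 0.245, 0.031]
contact_force: [0.4, 0.4, -0.5]
opening: 0.0624
gripper_force: 0.0
```

Run:
```python
from m import *
c=cam('wrist');cv2.imwrite('pics/w6.png',c['color'])
HT=np.radians(5.3) # tool y along tray width
goal([.43,-.07,.25],Rdown(HT))
c=cam('top');pickle.dump(c,open('top2.pkl','wb'))
for st,ce,Q in comps(c,'yel',300):
    print(st,len(Q),'rect',cv2.minAreaRect(Q[Q[:,2]>np.percentile(Q[:,2],98)-.006][:,:2].astype(np.float32)*1000))
```

```text
shift [0.016, -0.4183, -0.3644] turn [0.4192, -0.2898, 1.1475] | at [0.5052 0.1904 0.1908] t 17.2 F [4.9 1.1 4.1] open 0.067
[ 376  196   84   36 1577] 1577 rect ((557.1744384765625, -327.9836730957031), (200.4423065185547, 52.97782516479492), 86.61514282226562)
[304 210  46  23 871] 871 rect ((497.2691345214844, -79.45460510253906), (82.40185546875, 191.7340545654297), 23.748470306396484)
```

View pics/w6.png

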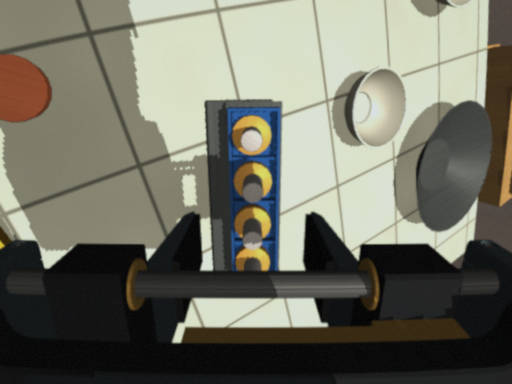

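All four stamps stand in the blue tray, at rows 135, 185, 225 and 260. Next comes the yellow tray: rotate to grip across its width, and hover so the camera sees all of it.

Request:
arm_command([
  [0, [0, -0.05, -0.12], [0.05, -0.036, 0.143]],
  [0, [0, -0.15, -0.3], [0.11, -0.073, 0.287]],
  [0, [0, -0.25, -0.38], [0.16, -0.11, 0.43]],
  [0, [0, -0.35, -0.42], [0.21, -0.145, 0.574]],
  [0, [0, -0.45, -0.44], [0.26, -0.18, 0.72]],
  [0, [0, -0.5, -0.44], [0.31, -0.217, 0.86]],
  [0, [0, -0.54, -0.44], [0.36, -0.25, 0.99]],
  [0, [0, -0.54, -0.44], [0.36, -0.25, 0.99]],
])

```text
time_s: 18.25
ee_pos: [0.4191, -0.1393, 0.2478]
tcp_rot: [0.61, 0.792, 0.036, 0.002]
contact_force: [0.3, -0.0, -0.4]
opening: 0.0914
gripper_force: 0.0
```

Run:
```python
from m import *
goal([.515,-.16,.28],Rdown(np.radians(5.3)))
```

```text
shift [-0.0865, 0.1785, -0.0574] turn [0.0534, -0.0427, 0.158] | at [ 0.4191 -0.1393  0.2478] t 18.25 F [ 0.3 -0.  -0.4] open 0.0914
```

Request:
arm_command([
  [0, [-0.0865, 0.1785, -0.057], [0.053, -0.043, 0.158]],
  [0, [-0.0865, 0.1785, -0.057], [0.053, -0.043, 0.158]],
  [0, [-0.0865, 0.1785, -0.057], [0.053, -0.043, 0.158]],
  [0, [-0.0865, 0.1785, -0.057], [0.053, -0.043, 0.158]],
  [0, [-0.0865, 0.1785, -0.057], [0.053, -0.043, 0.158]],
  [0, [-0.0865, 0.1785, -0.057], [0.053, -0.043, 0.158]],
])

```text
time_s: 19.0
ee_pos: [0.5147, -0.1597, 0.2805]
tcp_rot: [0.674, 0.739, 0.0, 0.001]
contact_force: [-0.1, -0.2, -0.9]
opening: 0.091
gripper_force: 0.0
```

Run:
```python
from m import *
s=r.get_state();c=cam('wrist');pickle.dump(c,open('w7.pkl','wb'));cv2.imwrite('pics/w7.png',c['color'])
goal([.515,-.16,.28],Rdown(np.radians(5.3)))
for n in('wrist','top'):
    if n=='top': c=cam('top')
    for st,ce,Q in comps(c,'yel',200):
        T=Q[Q[:,2]>np.percentile(Q[:,2],97)-.006]
        print(n,st,len(T),np.percentile(Q[:,2],[3,97]).round(3),'rect',cv2.minAreaRect(T[:,:2].astype(np.float32)*1000))
```

```text
shift [-0.0004, 0.0001, 0.0011] turn [0.0016, 0.0008, 0.0001] | at [ 0.5149 -0.1598  0.2806] t 19.05 F [-0.2 -0.2  0.6] open 0.0908
wrist [233   9  41  32 928] 213 [0.008 0.026] rect ((499.2336730957031, 11.78614616394043), (50.02570724487305, 36.208866119384766), 5.3017144203186035)
wrist [236 151  36  15 369] 54 [0.008 0.026] rect ((516.50732421875, -164.1761474609375), (48.85972213745117, 7.315448760986328), 1.7634496688842773)
wrist [ 254  212   48   60 2066] 395 [0.032 0.05 ] rect ((555.03857421875, -219.031005859375), (65.36984252929688, 197.59312438964844), 6.4753804206848145)
wrist [246 298  38  29 733] 122 [0.032 0.05 ] rect ((547.2699584960938, -274.11322021484375), (55.6303596496582, 288.63323974609375), 3.638982057571411)
```

View pics/w7.png

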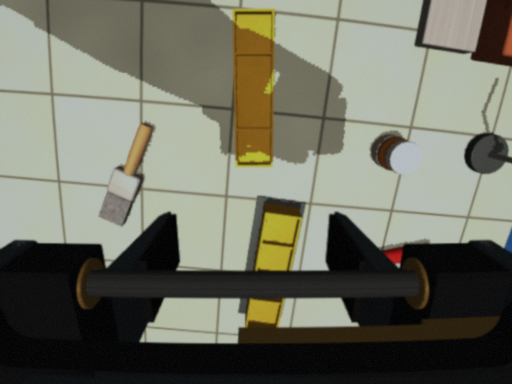

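The wrist view shows the whole tray at columns 233–274, rows 9–166, and the pile below it, half hidden by the gripper. I'll fit the tray rim by depth. Then I'll measure the pile from the same relative viewpoint so the calibration bias cancels.

```bash
cat > rim.py <<'E'
from m import *
def rim(c,zr,cx,cy):
    P=cloud(c);m=(c['z_map']>0)&(abs(P[...,2]-zr)<.005)&(abs(P[...,0]-cx)<.06)&(abs(P[...,1]-cy)<.125)
    k,l,st,ce=cv2.connectedComponentsWithStats(m.astype(np.uint8),connectivity=8)
    Q=np.concatenate([P[l==i] for i in range(1,k) if st[i,4]>25])
    b=cv2.minAreaRect(Q[:,:2].astype(np.float32)*1000);print('minrect',b,len(Q),'zmed',np.median(Q[:,2]).round(4))
    # refined: least-squares on the two long outer walls and both ends
    (x0,y0),(w,h),a=b;a=np.radians(a);
    if w>h: a-=np.pi/2
    for it in range(3):
        u=np.array([np.cos(a),np.sin(a)]);v=np.array([-u[1],u[0]]);o=np.array([x0,y0])
        q=(Q[:,:2]*1000-o)@np.c_[u,v]
        L=q[(q[:,0]<-18)];Rr=q[(q[:,0]>18)];pl=[]
        for s in(L,Rr):
            s=s[abs(s[:,1])<90]
            if len(s)>10: pl.append(np.polyfit(s[:,1],s[:,0],1))
        da=-np.mean([p[0] for p in pl]);a+=da
        xm=np.mean([p[1] for p in pl]) if len(pl)==2 else 0
        E1=q[(q[:,1]<-93)&(abs(q[:,0])<20)];E2=q[(q[:,1]>93)&(abs(q[:,0])<20)]
        ym=(E1[:,1].mean()+E2[:,1].mean())/2 if len(E1)>3 and len(E2)>3 else 0
        x0,y0=o+u*xm+v*ym
    print('fit centre',round(x0,2),round(y0,2),'width heading deg',np.degrees(a).round(2),'walls',[p.round(4).tolist() for p in pl],len(E1),len(E2))
E
python3 - <<'E'
from rim import *
rim(pickle.load(open('w7.pkl','rb')),.025,.507,-.07)
rim(pickle.load(open('top2.pkl','rb')),.049,.557,-.328)
rim(pickle.load(open('top.pkl','rb')),.025,.507,-.07)
goal([.5557,-.41,.304],Rdown(np.radians(-3.4)))
E
```

```text
minrect ((507.7157897949219, -69.67206573486328), (52.65248489379883, 200.20729064941406), 5.8139543533325195) 991 zmed 0.0251
fit centre 507.49 -69.47 width heading deg 5.89 walls [[0.0013, -24.4111], [-0.0013, 24.4111]] 80 98
minrect ((557.1744384765625, -327.9836730957031), (200.4423065185547, 52.97782516479492), 86.61514282226562) 336 zmed 0.0478
fit centre 556.95 -327.33 width heading deg -3.46 walls [[-0.0004, -24.4605], [0.0004, 24.4605]] 34 26
minrect ((506.8981628417969, -70.67363739013672), (52.912174224853516, 200.53994750976562), 5.601219177246094) 531 zmed 0.0241
fit centre 506.4 -70.24 width heading deg 5.34 walls [[-0.0025, -24.2132], [0.0024, 24.2101]] 32 22
shift [-0.5057, 0.0348, -0.0464] turn [0.0016, 0.0007, 0.145] | at [ 0.515  -0.1598  0.2806] t 19.1 F [ 0.6 -0.3 -0.2] open 0.0912
```

Request:
arm_command([
  [0, [-0.1, 0.0, -0.046], [0, 0, 0.05]],
  [0, [-0.22, 0.01, -0.046], [0, 0, 0.1]],
  [0, [-0.34, 0.015, -0.046], [0, 0, 0.15]],
  [0, [-0.44, 0.02, -0.046], [0, 0, 0.155]],
  [0, [-0.52, 0.022, -0.046], [0, 0, 0.155]],
  [0, [-0.52, 0.022, -0.046], [0, 0, 0.155]],
  [0, [-0.52, 0.022, -0.046], [0, 0, 0.155]],
  [0, [-0.52, 0.022, -0.046], [0, 0, 0.155]],
])

```text
time_s: 20.1
ee_pos: [0.5503, -0.4168, 0.3039]
tcp_rot: [0.731, 0.682, 0.0, 0.001]
contact_force: [1.1, 1.6, -0.3]
opening: 0.0911
gripper_force: 0.0
```

Run:
```python
from rim import *
s=r.get_state();c=cam('wrist');pickle.dump(c,open('w8.pkl','wb'))
rim(c,.049,.557,-.328)
rim(pickle.load(open('w7.pkl','rb')),.025,.507,-.07)
goal([.5075,-.0695,.1],Rdown(np.radians(5.9)))
```

```text
minrect ((558.1630249023438, -326.96490478515625), (200.60264587402344, 52.383018493652344), 86.94709014892578) 991 zmed 0.049
fit centre 558.14 -327.03 width heading deg -3.03 walls [[0.0015, -24.4414], [-0.0015, 24.4414]] 87 101
minrect ((507.7157897949219, -69.67206573486328), (52.65248489379883, 200.20729064941406), 5.8139543533325195) 991 zmed 0.0251
fit centre 507.49 -69.47 width heading deg 5.89 walls [[0.0013, -24.4111], [-0.0013, 24.4111]] 80 98
shift [0.6874, -0.1341, 0.4073] turn [0.0016, 0.0008, -0.1642] | at [ 0.5503 -0.4169  0.304 ] t 20.15 F [-0.6 -1.3  0.2] open 0.0913
```

Request:
arm_command([
  [0, [0.1, -0.02, 0], [0, 0, -0.05]],
  [0, [0.22, -0.04, 0.04], [0, 0, -0.1]],
  [0, [0.34, -0.07, 0.1], [0, 0, -0.159]],
  [0, [0.46, -0.09, 0.18], [0, 0, -0.159]],
  [0, [0.58, -0.115, 0.28], [0, 0, -0.159]],
  [0, [0.687, -0.136, 0.36], [0.0016, 0, -0.159]],
  [0, [0.687, -0.136, 0.407], [0.0016, 0, -0.159]],
  [0, [0.687, -0.136, 0.407], [0.0016, 0, -0.159]],
], grip_force=25)

```text
time_s: 21.15
ee_pos: [0.5042, -0.068, 0.0974]
tcp_rot: [0.671, 0.741, -0.002, -0.002]
contact_force: [0.3, -0.1, 0.4]
opening: 0.0911
gripper_force: 0.0
```

```bash
python3 -c "
from h import *
goal([.5066,-.0698,.1],Rdown(np.radians(5.6)))
goal([.5066,-.0698,.015],Rdown(np.radians(5.6)))"
```

```text
shift [-0.004, 0.0045, -0.0052] turn [-0.0049, -0.0007, 0.0019] | at [ 0.5042 -0.068   0.0974] t 21.15 F [ 0.3 -0.1  0.4] open 0.0911
shift [-0.0041, 0.0053, 0.1648] turn [-0.0049, -0.0007, 0.0019] | at [ 0.5042 -0.068   0.0974] t 21.15 F [ 0.3 -0.1  0.4] open 0.0911
```

Request:
arm_command([
  [0, [0, 0, 0.04], [0, 0, 0]],
  [0, [0, 0, 0.08], [0, 0, 0]],
  [0, [0, 0, 0.08], [0, 0, 0]],
  [0, [0, 0, 0.08], [0, 0, 0]],
])

```text
time_s: 21.65
ee_pos: [0.5076, -0.0709, 0.0612]
tcp_rot: [0.672, 0.74, 0.0, 0.001]
contact_force: [0.0, 0.4, 0.8]
opening: 0.0909
gripper_force: 0.0
```

```bash
python3 -c "
from h import *
goal([.5066,-.0698,.015],Rdown(np.radians(5.6)))"
```

```text
shift [0.0025, -0.0018, 0.0924] turn [0.0012, 0.0012, -0.0012] | at [ 0.5076 -0.0709  0.0612] t 21.65 F [0.  0.4 0.8] open 0.0909
```

Request:
arm_command([
  [0, [0.001, -0.001, 0.05], [0, 0, 0]],
  [0, [0.001, -0.001, 0.075], [0, 0, 0]],
  [0, [0.001, -0.001, 0.092], [0, 0, 0]],
  [0, [0.001, -0.001, 0.092], [0, 0, 0]],
  [0, [0.001, -0.001, 0.092], [0, 0, 0]],
])

```text
time_s: 22.28
ee_pos: [0.5066, -0.0702, 0.0144]
tcp_rot: [0.672, 0.74, -0.0, 0.0]
contact_force: [0.4, -0.3, 0.3]
opening: 0.0913
gripper_force: 0.0
```

```bash
python3 -c "
from h import *
goal([.5066,-.0698,.015],Rdown(np.radians(5.6)))"
```

```text
shift [0.0008, 0.0002, -0.0012] turn [0.0004, 0.0009, -0.0011] | at [ 0.5066 -0.0702  0.0144] t 22.27 F [ 0.4 -0.3  0.3] open 0.0913
```

Request:
arm_command([
  [1, [0, 0, -0.001], [0, 0, 0]],
  [1, [0, 0, -0.001], [0, 0, 0]],
  [1, [0, 0, -0.001], [0, 0, 0]],
  [1, [0, 0, -0.001], [0, 0, 0]],
  [1, [0, 0, -0.001], [0, 0, 0]],
  [1, [0, 0, -0.001], [0, 0, 0]],
  [1, [0, 0, -0.001], [0, 0, 0]],
  [1, [0, 0, -0.001], [0, 0, 0]],
], grip_force=25)

```text
time_s: 23.28
ee_pos: [0.5064, -0.0701, 0.0145]
tcp_rot: [0.672, 0.74, -0.0, 0.0]
contact_force: [0.5, 0.0, 1.3]
opening: 0.0519
gripper_force: 25.0
```

```bash
python3 -c "
from h import *
goal([.5066,-.0700,.015],Rdown(np.radians(5.6)));print(r.get_state()['gripper_force'])
goal([.5572,-.3273,.13],Rdown(np.radians(-3.25)))"
```

```text
shift [0.0002, 0.0005, -0.001] turn [0.0001, 0.0008, -0.001] | at [ 0.5064 -0.0701  0.0145] t 23.27 F [0.5 0.  1.3] open 0.0519
24.999949783086777
shift [-0.5219, 0.0516, -0.2305] turn [0.0001, 0.0008, 0.1465] | at [ 0.5064 -0.0701  0.0145] t 23.27 F [0.5 0.  1.3] open 0.0519
```

Request:
arm_command([
  [1, [0, 0, -0.04], [0, 0, 0]],
  [1, [0, 0, -0.12], [0, 0, 0]],
  [1, [-0.05, 0, -0.2], [0, 0, 0.03]],
  [1, [-0.14, 0.01, -0.23], [0, 0, 0.06]],
  [1, [-0.24, 0.02, -0.23], [0, 0, 0.1]],
  [1, [-0.34, 0.035, -0.23], [0, 0, 0.14]],
  [1, [-0.43, 0.045, -0.23], [0, 0, 0.147]],
  [1, [-0.51, 0.051, -0.23], [0, 0, 0.147]],
])

```text
time_s: 24.28
ee_pos: [0.556, -0.3229, 0.1292]
tcp_rot: [0.727, 0.686, -0.0, -0.0]
contact_force: [1.2, 0.1, -2.2]
opening: 0.0516
gripper_force: 25.0
```

Request:
arm_command([
  [1, [-0.01, 0, 0], [0, 0, 0]],
  [1, [-0.01, 0, 0], [0, 0, 0]],
  [1, [-0.01, 0, 0], [0, 0, 0]],
  [1, [-0.01, 0, 0], [0, 0, 0]],
  [1, [-0.01, 0, 0], [0, 0, 0]],
])

```text
time_s: 24.9
ee_pos: [0.556, -0.3259, 0.1298]
tcp_rot: [0.727, 0.687, -0.0, 0.0]
contact_force: [0.3, -0.4, -1.6]
opening: 0.0521
gripper_force: 25.0
```

Run:
```python
from rim import *
goal([.5571,-.3274,.13],Rdown(np.radians(-3.25)));goal([.5571,-.3274,.07],Rdown(np.radians(-3.25)))
s=r.get_state();print(s['gripper_force'])
c=cam('wrist');cv2.imwrite('pics/w9.png',c['color'])
# held tray rim level? tool-frame check on rim ends visible
P=cloud(c);z=P[...,2];m=(abs(z-.138)<.008)&(abs(P[...,0]-.557)<.04)&(abs(P[...,1]+.327)<.12)&(c['z_map']>0)
Q=P[m];print(len(Q),'ymax',np.percentile(Q[:,1],[50,90,99,100]).round(4))
for a in np.arange(-.33,-.21,.02):
    q=Q[(Q[:,1]>=a)&(Q[:,1]<a+.02)]
    if len(q)>5: print(round(a,2),len(q),'zmax95',np.percentile(q[:,2],90).round(4),'x',q[:,0].min().round(4),q[:,0].max().round(4))
```

```text
shift [-0.0029, 0.0024, -0.0005] turn [0.0, 0.0008, -0.0] | at [ 0.556  -0.3259  0.1298] t 24.9 F [ 0.3 -0.4 -1.6] open 0.0521
shift [-0.0028, 0.0024, 0.1195] turn [0.0, 0.0008, -0.0] | at [ 0.556  -0.3259  0.1298] t 24.9 F [ 0.3 -0.4 -1.6] open 0.0521
24.99995805323124
7355 ymax [-0.2844 -0.2278 -0.2248 -0.2238]
-0.33 1262 zmax95 0.1414 x 0.5286 0.5857
-0.31 984 zmax95 0.143 x 0.5202 0.5922
-0.29 1278 zmax95 0.1408 x 0.5313 0.5843
-0.27 724 zmax95 0.141 x 0.5323 0.5854
-0.25 806 zmax95 0.1411 x 0.5334 0.5862
-0.23 1043 zmax95 0.1411 x 0.5343 0.5866
```

Request:
arm_command([
  [1, [-0.0028, 0.0024, 0.03], [0, 0, 0]],
  [1, [-0.0028, 0.0024, 0.06], [0, 0, 0]],
  [1, [-0.0028, 0.0024, 0.085], [0, 0, 0]],
  [1, [-0.0028, 0.0024, 0.105], [0, 0, 0]],
  [1, [-0.0028, 0.0024, 0.115], [0, 0, 0]],
  [1, [-0.0028, 0.0024, 0.115], [0, 0, 0]],
  [1, [-0.0028, 0.0024, 0.115], [0, 0, 0]],
])

```text
time_s: 25.82
ee_pos: [0.5573, -0.3281, 0.0726]
tcp_rot: [0.727, 0.687, -0.0, 0.001]
contact_force: [-0.6, -0.3, -1.1]
opening: 0.0519
gripper_force: 25.0
```

Run:
```python
from rim import *
goal([.5571,-.3274,.0585],Rdown(np.radians(-3.25)))
c=cam('wrist');pickle.dump(c,open('w9.pkl','wb'));p=r.get_state()['ee_pos']
P=cloud(c);H,S,V=cv2.split(cv2.cvtColor(c['color'],cv2.COLOR_BGR2HSV))
zt=p[2]+.0105
m=(abs(P[...,2]-zt)<.004)&(abs(P[...,0]-.557)<.04)&(P[...,1]>-.29)&(P[...,1]<-.22)&(c['z_map']>0)&(S>110)
Q=P[m];mid=[]
for a in np.arange(-.29,-.228,.006):
    q=Q[(Q[:,1]>=a)&(Q[:,1]<a+.006)];mid.append([a+.003,q[:,0].min(),q[:,0].max(),np.median(q[:,2])])
mid=np.array(mid);print(mid.round(4).tolist())
k=np.polyfit(mid[:,0],(mid[:,1]+mid[:,2])/2,1);print('heading',-np.degrees(np.arctan(k[0])),'x at TCP y',np.polyval(k,p[1]),p,'end y',Q[:,1].max())
```

```text
shift [0.0014, -0.0005, 0.0282] turn [0.0005, 0.0011, -0.0006] | at [ 0.5573 -0.3281  0.0726] t 25.82 F [-0.6 -0.3 -1.1] open 0.0519
[[-0.287, 0.5327, 0.5849, 0.083], [-0.281, 0.5329, 0.5851, 0.083], [-0.275, 0.5333, 0.5856, 0.083], [-0.269, 0.5337, 0.5857, 0.083], [-0.263, 0.534, 0.5861, 0.0831], [-0.257, 0.5344, 0.5863, 0.083], [-0.251, 0.5345, 0.5864, 0.0831], [-0.245, 0.5349, 0.5869, 0.0829], [-0.239, 0.5352, 0.5874, 0.0828], [-0.233, 0.5356, 0.5875, 0.0829], [-0.227, 0.5359, 0.5877, 0.0831]]
heading -2.908492099544196 x at TCP y 0.5566941529802167 [ 0.55731076 -0.32804687  0.07264318] end y -0.22579570036925808
```

Run:
```python
from rim import *
c=pickle.load(open('w9.pkl','rb'));P=cloud(c);ok=(c['z_map']>0)&(abs(P[...,0]-.56)<.07)&(P[...,1]>-.29)&(P[...,1]<-.2)
H,S,V=cv2.split(cv2.cvtColor(c['color'],cv2.COLOR_BGR2HSV))
for a in np.arange(0,.09,.006):
    m=ok&(P[...,2]>=a)&(P[...,2]<a+.006)&((S>110)|(a<.006)|True)&(P[...,2]>.002);Q=P[m]
    e=Q[Q[:,1]>-.235]
    if len(e)>5: print(round(a,3),len(Q),len(e),'x',np.percentile(e[:,0],[1,99]).round(4),'mid',np.percentile(e[:,0],[1,99]).mean().round(4),'y',np.percentile(e[:,1],[50,98]).round(4))
v=c['color'][0:300,150:370];cv2.imwrite('pics/w10.png',cv2.resize(v,(587,800)[::1] if 0 else (440,600),interpolation=cv2.INTER_CUBIC))
```

```text
0.0 51 26 x [0.5067 0.6195] mid 0.5631 y [-0.2122 -0.201 ]
0.06 335 52 x [0.5412 0.5832] mid 0.5622 y [-0.2326 -0.2295]
0.066 8852 903 x [0.5386 0.5844] mid 0.5615 y [-0.2323 -0.2294]
0.072 1078 130 x [0.5384 0.5847] mid 0.5616 y [-0.2306 -0.2289]
0.078 2575 962 x [0.5358 0.5873] mid 0.5616 y [-0.2292 -0.2264]
0.084 196 81 x [0.5361 0.5871] mid 0.5616 y [-0.2292 -0.227 ]
```

View pics/w10.png

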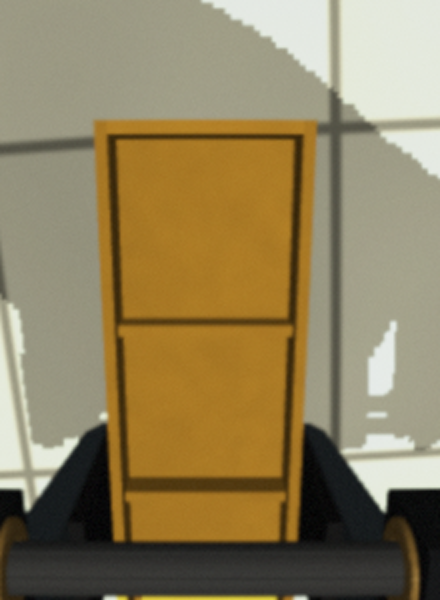

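The crop shows the held tray spanning columns 95–315 with its far end at row 120, and it hides the pile entirely. I'll cross-check with the fixed top camera, which gave a consistent fit of the pile earlier.

Run:
```python
from rim import *
c=cam('top');pickle.dump(c,open('top3.pkl','wb'));P=cloud(c);goal([.5571,-.3274,.0585],Rdown(np.radians(-3.25)))
H,S,V=cv2.split(cv2.cvtColor(c['color'],cv2.COLOR_BGR2HSV))
m=(c['z_map']>0)&(abs(P[...,2]-.083)<.006)&(abs(P[...,0]-.557)<.05)&(abs(P[...,1]+.327)<.12)&(S>110)
Q=P[m];print(len(Q));b=[]
for a in np.arange(-.43,-.22,.01):
    q=Q[(Q[:,1]>=a)&(Q[:,1]<a+.01)]
    if len(q)>3: print(round(a+.005,3),len(q),q[:,0].min().round(4),q[:,0].max().round(4),((q[:,0].min()+q[:,0].max())/2).round(4))
print('ends',np.percentile(Q[:,1],[0,1,99,100]).round(4))
try: rim(c,.083,.557,-.328)
except Exception as e: print(e)
for n in('top2','w8'):
    c=pickle.load(open(n+'.pkl','rb'));P=cloud(c);m=(c['z_map']>0)&(abs(P[...,2]-.049)<.006)&(abs(P[...,0]-.557)<.05)&(abs(P[...,1]+.327)<.12);Q=P[m]
    print(n,[(round(a+.005,3),((q[:,0].min()+q[:,0].max())/2).round(4)) for a in (-.42,-.40,-.36,-.32,-.28,-.26,-.24) for q in [Q[(Q[:,1]>=a)&(Q[:,1]<a+.01)]]],np.percentile(Q[:,1],[0,1,99,100]).round(4))
```

```text
shift [0.0014, -0.0004, 0.0283] turn [0.0006, 0.0011, -0.0006] | at [ 0.5573 -0.3281  0.0726] t 25.93 F [ 0.3  0.3 -2.3] open 0.052
0Traceback (most recent call last):
  File "<stdin>", line 9, in <module>
    return _quantile_unchecked(
        a, q, axis, out, overwrite_input, method, keepdims, weights)
    return _ureduce(a,
                    func=_quantile_ureduce_func,
    ...<5 lines>...
                    overwrite_input=overwrite_input,
                    method=method)
    r = func(a, **kwargs)
    result = _quantile(arr,
                       quantiles=q,
    ...<2 lines>...
                       out=out,
                       weights=wgt)
    slices_having_nans = np.isnan(arr[-1, ...])
                                  ~~~^^^^^^^^^
IndexError: index -1 is out of bounds for axis 0 with size 0
```

Request:
arm_command([
  [1, [0.0005, 0.0008, 0.005], [0, 0, 0]],
  [1, [0.0005, 0.0008, 0.01], [0, 0, 0]],
  [1, [0.0005, 0.0008, 0.0125], [0, 0, 0]],
  [1, [0.0005, 0.0008, 0.015], [0, 0, 0]],
  [1, [0.0005, 0.0008, 0.0175], [0, 0, 0]],
  [1, [0.0005, 0.0008, 0.019], [0, 0, 0]],
  [1, [0.0005, 0.0008, 0.019], [0, 0, 0]],
])

```text
time_s: 26.8
ee_pos: [0.5574, -0.3277, 0.0626]
tcp_rot: [0.727, 0.687, -0.0, 0.0]
contact_force: [0.1, 0.5, -2.3]
opening: 0.0516
gripper_force: 25.0
```

```bash
python3 st.py
```

```text
t 26.8 p [ 0.5574 -0.3277  0.0626] Ftool [0.5  0.08 2.34] M [-0.09  0.01 -0.01] open 0.0516 g 25.000096522271633
```

Request:
arm_command([
  [1, [0, 0, 0.002], [0, 0, 0]],
  [1, [0, 0, 0.004], [0, 0, 0]],
  [1, [0, 0, 0.004], [0, 0, 0]],
])

```text
time_s: 27.18
ee_pos: [0.5574, -0.3277, 0.0606]
tcp_rot: [0.727, 0.687, -0.0, 0.0]
contact_force: [1.1, -0.9, -2.0]
opening: 0.0517
gripper_force: 25.0
```

```bash
python3 st.py
```

```text
t 27.18 p [ 0.5574 -0.3277  0.0606] Ftool [-0.86  1.12  2.  ] M [-0.1   0.09 -0.02] open 0.0517 g 24.99990027397871
```

It has passed the rim level with no contact, so the foot is inside. Continuing to the shoulder.

Request:
arm_command([
  [1, [0, 0, 0.0015], [0, 0, 0]],
  [1, [0, 0, 0.003], [0, 0, 0]],
  [1, [0, 0, 0.003], [0, 0, 0]],
])

```text
time_s: 27.55
ee_pos: [0.5574, -0.3277, 0.0591]
tcp_rot: [0.727, 0.687, -0.0, 0.0]
contact_force: [-0.5, 0.3, -2.0]
opening: 0.052
gripper_force: 25.0
```

```bash
python3 st.py
```

```text
t 27.55 p [ 0.5574 -0.3277  0.0591] Ftool [ 0.23 -0.52  1.99] M [-0.09  0.09  0.03] open 0.052 g 24.99997403472662
```

Request:
arm_command([
  [1, [0, 0, 0.0012], [0, 0, 0]],
  [1, [0, 0, 0.0024], [0, 0, 0]],
])

```text
time_s: 27.8
ee_pos: [0.5575, -0.3277, 0.0585]
tcp_rot: [0.727, 0.687, -0.0, 0.0]
contact_force: [-5.6, 3.4, 15.0]
opening: 0.0517
gripper_force: 25.0
```

```bash
python3 st.py
```

```text
t 27.8 p [ 0.5575 -0.3277  0.0585] Ftool [  3.04  -5.76 -15.03] M [0.52 1.1  0.  ] open 0.0517 g 25.000046230852604
```

It seated at TCP z = 0.0585, exactly the fully nested height. I'll hold briefly, then release and rise.

Request:
arm_command([
  [1, [0, 0, -0.0005], [0, 0, 0]],
  [1, [0, 0, -0.0005], [0, 0, 0]],
  [0.2, [0, 0, -0.0005], [0, 0, 0]],
  [0.2, [0, 0, -0.0005], [0, 0, 0]],
  [0.2, [0, 0, -0.0005], [0, 0, 0]],
  [0.2, [0, 0, -0.0005], [0, 0, 0]],
  [0.2, [0, 0, -0.03], [0, 0, 0]],
  [0.2, [0, 0, -0.1], [0, 0, 0]],
])

```text
time_s: 28.8
ee_pos: [0.5568, -0.3272, 0.1081]
tcp_rot: [0.727, 0.687, -0.001, -0.001]
contact_force: [0.3, 0.1, 0.1]
opening: 0.073
gripper_force: 0.0
```

Request:
arm_command([
  [0.2, [0, 0, -0.1], [0, 0, 0]],
  [0.2, [-0.12, 0, -0.25], [0, 0, 0]],
  [0.2, [-0.18, 0, -0.38], [0, 0, 0]],
  [0.2, [-0.18, 0, -0.38], [0, 0, 0]],
  [0.2, [-0.18, 0, -0.38], [0, 0, 0]],
  [0.2, [-0.18, 0, -0.38], [0, 0, 0]],
])

```text
time_s: 29.55
ee_pos: [0.5519, -0.4168, 0.2977]
tcp_rot: [0.727, 0.687, -0.0, -0.0]
contact_force: [-0.7, -0.5, 0.0]
opening: 0.0728
gripper_force: 0.0
```

```bash
python3 st.py
python3 - <<'E'
from rim import *
c=cam('wrist');rim(c,.074,.557,-.328)
rim(pickle.load(open('w8.pkl','rb')),.049,.557,-.328)
P=cloud(c);m=(c['z_map']>0)&(abs(P[...,2]-.074)<.006)&(abs(P[...,0]-.557)<.04)&(abs(P[...,1]+.327)<.12);Q=P[m];A=np.c_[Q[:,:2],np.ones(len(Q))];print('tilt',np.linalg.lstsq(A,Q[:,2],rcond=None)[0][:2].round(4),'z pct',np.percentile(Q[:,2],[10,50,90]).round(4))
c=cam('top')
P=cloud(c);m=(P[...,2]>.085)&(P[...,2]<.13)&(abs(P[...,0]-.54)<.12)&(abs(P[...,1]-.25)<.1);k,l,st,ce=cv2.connectedComponentsWithStats(m.astype(np.uint8))
print([P[l==i].mean(0).round(3).tolist() for i in range(1,k) if st[i,4]>8])
E
```

```text
t 29.55 p [ 0.5519 -0.4168  0.2977] Ftool [-0.53 -0.67 -0.04] M [-0.05  0.09 -0.03] open 0.0728 g 0.0
minrect ((551.9127197265625, -327.707763671875), (200.75352478027344, 50.5545768737793), 89.35903930664062) 128 zmed 0.0696
fit centre 551.92 -327.21 width heading deg -0.26 walls [[-0.0001, -24.1453]] 62 19
minrect ((558.1630249023438, -326.96490478515625), (200.60264587402344, 52.383018493652344), 86.94709014892578) 991 zmed 0.049
fit centre 558.14 -327.03 width heading deg -3.03 walls [[0.0015, -24.4414], [-0.0015, 24.4414]] 87 101
tilt [-0.0002 -0.0005] z pct [0.0684 0.0692 0.0702]
[[0.612, 0.219, 0.09], [0.563, 0.229, 0.094], [0.517, 0.242, 0.093], [0.472, 0.254, 0.09]]
```

The tray rim sits at 69.2 mm (69 expected) and is level, and all four stamp tops are in a row. Handing in.

```bash
python3 -c "
from rig import r
print(r.sign_off())"
```

```text
the job is handed in; nothing more can be done
None
```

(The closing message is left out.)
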